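# Put the rice paddle away behind the tin in a drawer that opens only part-way

### The job

Put the wooden rice paddle away in the open drawer, in the lane where the round tin stands: take the round tin out, lay the paddle flat in that lane, blade first, with its blade end right up against the drawer's back wall, then stand the round tin back in the lane in front of the paddle's handle and shut the drawer fully. Handle things without dropping them, leave the square tin standing in its own lane, and do not disturb the mug and the soap bottle.

Things in the scene. Friction and masses are not known exactly. Their poses are not given: they have to be found in the camera images.
- chest: Cream counter-top chest with a dark brown top board and one drawer; fixed. 300 mm wide (y), 315 deep (x), 165 high. Origin: under the middle of its front plane, at counter height; x from its front to its back, y to the left, z up. Carcass and top lie at x 0 to 315 mm; the top's underside is 145 mm over the counter. A white tray 18 mm high lies on top from x = 110 mm.
- drawer (a joint): How far the drawer is out, m: 0 shut, 0.175 at its stop; starts 0.160 to 0.175. Slides to the chest's -x. Stiff: about 7 N friction, no spring; a harder push on its back wall, front or handle moves it. Front panel 292 mm wide, 18 thick, its top 143 mm over the counter; shut, its inner face is at chest x = 0. Open, the rear 105 to 120 mm of its inside stays under the chest's top.
- lane_left (a point): Front end of the floor of the drawer's left lane (+y), at mid-width, at the foot of the front panel's inner face; moves with the drawer, axes as the chest's. The lane runs 280 mm from there to the back wall (+x), 118 wide; floor 45 mm over the counter. Above the floor: side and back walls 50 mm, divider between the lanes 35 (8 thick), front panel 98, underside of the chest's top 100.
- lane_right (a point): The same for the right lane (-y).
- drawer_handle (a point): Middle of the steel bar handle on the drawer's front, moves with the drawer: a bar 120 mm long along y, 11 mm thick, 35 mm in front of the panel's outer face and 118 mm over the counter.
- paddle: Plain wooden rice paddle lying flat on the counter to the right of the chest, 200 mm long, about 0.08 to 0.15 kg. Origin: middle of its length, on its underside; x points from handle to blade, z up. Handle from x = -100 to +15 mm, 26 mm wide and 16 mm thick; blade rounded, from x = 0 to +100 mm, up to 64 mm wide, 10 mm thick. It balances near x = +20 mm.
- paddle_tip (a point): The blade's end on the underside, 100 mm ahead of the paddle's origin.
- paddle_handle (a point): A good grip on the handle, 55 mm behind the paddle's origin, 8 mm over the underside.
- round_tin: Round bare steel tin with a lid, 62 mm across, 85 mm high, about 0.11 to 0.22 kg, standing in one lane of the drawer (left or right). Origin: centre of its underside, z up.
- square_tin: Square bare steel tin, 60 x 60 mm, 80 mm high, standing in the other lane; it stays there. Origin: centre of its underside.
- mug: Bystander: white and tan mug, 76 mm across, 88 mm high, on the counter left of the chest's front, its handle (reaching 68 mm from the mug's axis) turned away from the chest. Origin: centre of its underside.
- soap_bottle: Bystander: clear pump bottle with a white pump, 66 mm across, 175 mm high, on the counter right of the chest. Origin: centre of its underside.
Mind the look-alikes: they are no part of the job. What is meant by the paddle is not orange or turquoise, and is the smaller of those in its own colour.

How it is judged (in metres and radians):
On the way, in this order (a step that is already met when the one before it is completed fails the run):
1. the round tin is taken out of the drawer, above its front panel's top edge or beyond its sides ((z of round_tin in the frame of lane_left above 0.1 m or y of round_tin in the frame of lane_left above 0.11 m or y of round_tin in the frame of lane_right below -0.11 m)), for 0.1 s.
2. the paddle lies flat and released in one lane, blade to the back and its end against the back wall (within 6 mm), while the drawer is still open (((x of paddle_tip in the frame of lane_left above 0.274 m and y of paddle_tip in the frame of lane_left between -0.05 and 0.05 m and y of paddle_handle in the frame of lane_left between -0.05 and 0.05 m and z of paddle_handle in the frame of lane_left below 0.02 m and x of paddle_handle in the frame of lane_left below 0.14 m and z of paddle_tip in the frame of lane_left below 0.012 m and angle between paddle's own z axis and vertical below 0.1 rad) or (x of paddle_tip in the frame of lane_right above 0.274 m and y of paddle_tip in the frame of lane_right between -0.05 and 0.05 m and y of paddle_handle in the frame of lane_right between -0.05 and 0.05 m and z of paddle_handle in the frame of lane_right below 0.02 m and x of paddle_handle in the frame of lane_right below 0.14 m and z of paddle_tip in the frame of lane_right below 0.012 m and angle between paddle's own z axis and vertical below 0.1 rad)) and contact force between the fingers and paddle below 0.2 N and value of joint drawer above 0.08 m), for 0.2 s.
3. the round tin stands upright and released in that lane, in front of the paddle's handle, the drawer still open (((x of paddle_tip in the frame of lane_left above 0.274 m and y of paddle_tip in the frame of lane_left between -0.05 and 0.05 m and y of paddle_handle in the frame of lane_left between -0.05 and 0.05 m and z of paddle_handle in the frame of lane_left below 0.02 m and x of paddle_handle in the frame of lane_left below 0.14 m and z of paddle_tip in the frame of lane_left below 0.012 m and angle between each of paddle, round_tin's own z axis and vertical below 0.1 rad and x of round_tin in the frame of lane_left between 0 and 0.06 m and y of round_tin in the frame of lane_left between -0.045 and 0.045 m and z of round_tin in the frame of lane_left between -0.01 and 0.008 m) or (x of paddle_tip in the frame of lane_right above 0.274 m and y of paddle_tip in the frame of lane_right between -0.05 and 0.05 m and y of paddle_handle in the frame of lane_right between -0.05 and 0.05 m and z of paddle_handle in the frame of lane_right below 0.02 m and x of paddle_handle in the frame of lane_right below 0.14 m and z of paddle_tip in the frame of lane_right below 0.012 m and angle between each of paddle, round_tin's own z axis and vertical below 0.1 rad and x of round_tin in the frame of lane_right between 0 and 0.06 m and y of round_tin in the frame of lane_right between -0.045 and 0.045 m and z of round_tin in the frame of lane_right between -0.01 and 0.008 m)) and contact force between the fingers and round_tin below 0.2 N and value of joint drawer above 0.08 m), for 0.2 s.
At the end, for the whole second after the job is handed in: Drawer shut to 6 mm. Paddle flat in the round tin's lane, blade end within 6 mm of the drawer's back wall; round tin upright on the same lane's floor before the handle, its centre within 60 mm of the front panel's inside; square tin upright in its own lane. All released and at rest (((x of paddle_tip in the frame of lane_left above 0.274 m and y of paddle_tip in the frame of lane_left between -0.05 and 0.05 m and y of paddle_handle in the frame of lane_left between -0.05 and 0.05 m and z of paddle_handle in the frame of lane_left below 0.02 m and x of paddle_handle in the frame of lane_left below 0.14 m and z of paddle_tip in the frame of lane_left below 0.012 m and angle between each of paddle, round_tin, square_tin's own z axis and vertical below 0.1 rad and x of round_tin in the frame of lane_left between 0 and 0.06 m and y of round_tin in the frame of lane_left between -0.045 and 0.045 m and z of round_tin in the frame of lane_left between -0.01 and 0.008 m and y of square_tin in the frame of lane_right between -0.045 and 0.045 m and z of square_tin in the frame of lane_right below 0.008 m and x of square_tin in the frame of lane_right below 0.14 m) or (x of paddle_tip in the frame of lane_right above 0.274 m and y of paddle_tip in the frame of lane_right between -0.05 and 0.05 m and y of paddle_handle in the frame of lane_right between -0.05 and 0.05 m and z of paddle_handle in the frame of lane_right below 0.02 m and x of paddle_handle in the frame of lane_right below 0.14 m and z of paddle_tip in the frame of lane_right below 0.012 m and angle between each of paddle, round_tin, square_tin's own z axis and vertical below 0.1 rad and x of round_tin in the frame of lane_right between 0 and 0.06 m and y of round_tin in the frame of lane_right between -0.045 and 0.045 m and z of round_tin in the frame of lane_right between -0.01 and 0.008 m and y of square_tin in the frame of lane_left between -0.045 and 0.045 m and z of square_tin in the frame of lane_left below 0.008 m and x of square_tin in the frame of lane_left below 0.14 m)) and value of joint drawer below 0.006 m and velocity of joint drawer below 0.01 m/s and contact force between the fingers and paddle below 0.2 N and contact force between the fingers and round_tin below 0.2 N and linear speed of each of paddle, round_tin below 0.02 m/s); the robot touches nothing.
It fails at once if the round tin or the paddle is dropped (falls free faster than 0.75 m/s, a fall of about 3 cm) ((contact force between anything else and round_tin below 0.05 N and linear speed of round_tin above 0.75 m/s) or (contact force between anything else and paddle below 0.05 N and linear speed of paddle above 0.75 m/s)).
It fails at once if the round tin or the square tin is tipped over (more than 45 degrees) (angle between any of round_tin, square_tin's own z axis and vertical above 0.8 rad).
It fails at once if the mug or the soap bottle is moved by more than 30 mm or tipped (distance of any of mug, soap_bottle from where it was at the start of the episode above 0.03 m or angle between any of mug, soap_bottle's own z axis and vertical above 0.4 rad).
It also fails if it takes over 72 s, if anything falls off the work surface, if the arm or the gripper's body presses on something with over 40 N, if the wrist force passes 120 N, or if a joint passes its speed limit or range.

### The arm

A 6-joint arm with a two-finger parallel gripper is mounted at the origin on the work surface. World frame = base frame: x ahead of the robot, y to its left, z up, the work surface at z = 0. Lengths are in m, angles in degrees, forces in N, time in s.
With the tool pointing down it reaches from about 0.3 to 0.75 m from the base axis. Payload 8.5 kg.
Tool frame: the origin (TCP) lies on the centre line of the jaws, within the pads' length; the fingertips stand 19 mm ahead of it and the grasp point (between the pads) is the TCP; z points along the fingers, x is the direction in which the jaws open and shut, and the axes are right-handed (so a half turn about z gives the same grasp; the last joint's range is limited). The gripper opens to 85 mm and grips with 20 to 120 N. Pads are 22 mm wide; open, the fingers measure 114 mm over their backs; the gripper's body (76 mm by 85 mm) begins 54 mm behind the grasp point. The pads swing forward as they close: fully open they stand 13 mm farther back than shut.
Start: joints at [-79.716, 21.807, 74.336, -0, 83.858, -12.336], TCP at [0.212, -0.508, 0.211] pointing down, gripper open.
Joint ranges: [-178.18, 178.18], [-50.72, 133.34], [12.68, 142.11], [-81.47, 261.47], [9.98, 163.14], [-165.26, 165.26]. Speed limits (degrees/s): [136.94, 136.94, 180, 180, 180, 180].

### API

Orientations are given as a 3x3 rotation matrix whose columns are the frame's x, y, z axes.
In Python, from rig import env, cams, order gives the robot as it stands.
- The arm moves only by the tool step_arm, never from a script. Its argument "steps" is a list of rows, each an object with "xyz": the shift along the tool's x, y, z normalised to -1 to 1, where 1 is 0.04 m, a list of three; "turn": the turn, a rotation vector about the tool's x, y, z normalised to -1 to 1, where 1 is 0.08 rad, a list of three; "gripper": the gripper command: -1 is shut, 1 is fully open, values between are in proportion. A call has 1 to 20 rows; each row shifts and turns the commanded pose from where the row before left it, along the tool's axes as they then stand; what a row does not reach is not made up. A row lasts 1/12 s, in which the tool goes at most 41.7 mm and 7.16 degrees, less where a joint would pass 70% of its speed; a pose out of reach is approached as far as the arm can. A call with a number of a shift or a turn outside -1 to 1 is refused whole. A call with a gripper value outside its range is refused whole. The fingers move at their own pace and stop on an object; "squeeze" is the grip in N (left out, the last holds). Time passes only in rows, so rows that do not move let the fingers close. It gives the time, the measured TCP pose, the force and the opening at its end, in the units of the state.
- env.observe(): the state, without advancing time (a new reading comes with each control period).
- cams.get_image(name): name is "side" or "top"; returns (picture, depth): 384x512x3 uint8, red, green, blue; 384x512 float32, m along the optical axis (not along the pixel's ray), 0 where there is no reading.
- cams.camera_info(name): a dict with "fx", "fy", "cx", "cy" (pixels), "k1" (the pictures are not rectified: a ray, as slopes to the right and down, at radius r is drawn at 1 + k1 r^2 times it, then the intrinsics apply), "extrinsics" (4x4, takes a point from camera to world coordinates). Camera axes: x right, y down, z forward; pixel columns grow to the right and rows downward; lengths in m; the calibration is good to about 2 mm. A picture is of the moment at which its call begins. camera_info takes no time and is no camera call.
- order.close_job(): hands the job in, once; it reports no verdict.
The state is a dict: "time_s": time; "q": joint angles; "qvel": joint speeds; "joint_efforts": joint torques, N m; "position": TCP position; "tool_rot": TCP orientation; "ft_force": force on the tool from outside, world axes, zero at the start; "wrist_torque": the same for the moment, N m; "grip_width": finger opening in m.
Only numpy, scipy, OpenCV 4.12 (cv2) and the standard library are available. Lean on these libraries where they do the work, as an engineer would, in place of code of your own. Each camera call takes 0.05 s, during which the arm holds its last target. There are 200 camera calls.

## Working session

There is one attempt and no reset: what is moved stays moved. The work goes in short steps, Python scripts to look and compute and a tool call to move; the robot and the scene stay as the last step left them, time stands still between calls to the robot, and variables do not carry over. Pictures are saved under pics/ and viewed, about 8 in all and at most 12, crops included, and the job is handed in when it is done.

Besides the shell and the picture viewer there is one more tool, called after "Emit:" as a command line: name --argument value ..., lists and objects as JSON in quotes. step_arm: Moves the arm, as the interface text tells. Scaled input: -1 to 1 covers 0.04 m each way for a shift and 0.08 rad each way for a turn. Its arguments: {"type":"object","properties":{"steps":{"type":"array"},"squeeze":{"type":"number"}},"required":["steps"]}

```bash
mkdir -p pics; ls; python3 - <<'E'
from rig import env,cams,order
import cv2,numpy as np
for n in("side","top"):
    im,d=cams.get_image(n); np.savez(f"{n}0.npz",im=im,d=d)
    cv2.imwrite(f"pics/{n}0.png",cv2.cvtColor(im,cv2.COLOR_RGB2BGR))
    print(n,cams.camera_info(n))
print(env.observe())
E
```

```text
pics
side {'fx': 439.8075710069298, 'fy': 439.8075710069298, 'cx': 257.8874405004616, 'cy': 194.07552730241537, 'k1': -0.15670195193919953, 'extrinsics': array([[-0.56500951, -0.44999973,  0.6915667 , -0.39511538],
       [-0.82485812,  0.32769938, -0.46067581,  0.50570962],
       [-0.01932199, -0.83073062, -0.55633919,  0.8743385 ],
       [ 0.        ,  0.        ,  0.        ,  1.        ]])}
top {'fx': 474.8969502074917, 'fy': 474.8969502074917, 'cx': 255.24306763590823, 'cy': 196.42951750568668, 'k1': -0.10317429206253811, 'extrinsics': array([[-0.01095793, -0.99211471,  0.12485319,  0.37907072],
       [-0.99960541,  0.00763895, -0.02703084, -0.09670836],
       [ 0.02586395, -0.12510013, -0.99180694,  1.50146774],
       [ 0.        ,  0.        ,  0.        ,  1.        ]])}
{'time_s': 0.1, 'q': array([-7.97155831e+01,  2.18353994e+01,  7.43786481e+01,  6.36711528e-04,
        8.38577414e+01, -1.23340796e+01]), 'qvel': array([-0.0723212 ,  0.03764792, -0.16971861,  0.09897359,  0.01904995,
       -0.06220008]), 'joint_efforts': array([ 4.08528984e-03, -4.49220371e+01, -2.31656778e+01, -1.90291903e-04,
        3.65420485e-03,  3.54542337e-06]), 'position': array([ 0.21149032, -0.50740505,  0.21030013]), 'tool_rot': array([[ 3.84592103e-01, -9.23086599e-01, -2.12824010e-04],
       [-9.23085815e-01, -3.84592061e-01,  1.23479483e-03],
       [-1.22167298e-03, -2.78437515e-04, -9.99999215e-01]]), 'ft_force': array([ 0.02506458, -0.24060819, -0.57522392]), 'wrist_torque': array([-0.04719828,  0.01337064,  0.04976273]), 'grip_width': 0.08541589311331758}
```

View pics/top0.png

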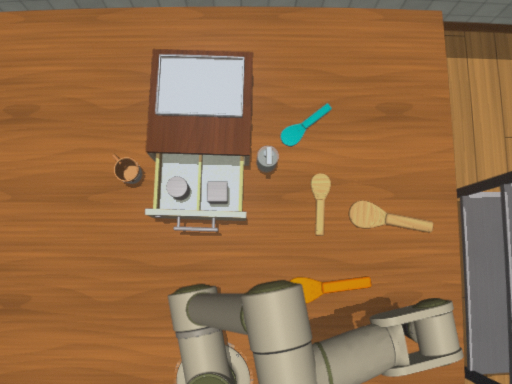

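View pics/side0.png

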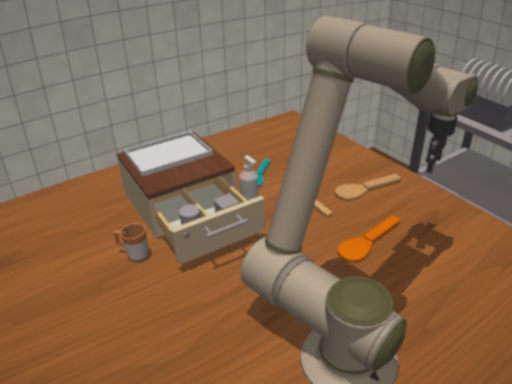

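The top view shows the round tin at about (177,187) in the left lane and the square tin at (217,191) in the right. The paddle is at (320,203), blade up (+x); the bigger wooden one at (390,217) is a look-alike. The soap bottle is at (268,157) and the mug at (127,170).

```bash
cat > h.py <<'E'
import numpy as np,cv2
from rig import env,cams,order
def ray(n,uv):
    c=cams.camera_info(n);K=np.array([[c['fx'],0,c['cx']],[0,c['fy'],c['cy']],[0,0,1]])
    p=cv2.undistortPoints(np.float64(uv).reshape(-1,1,2),K,np.array([c['k1'],0,0,0,0]))[:,0]
    E=c['extrinsics'];return E[:3,3],np.c_[p,np.ones(len(p))]@E[:3,:3].T
def onplane(n,uv,z):
    o,d=ray(n,uv);return o+d*((z-o[2])/d[:,2])[:,None]
def cloud(n,depth):
    v,u=np.mgrid[:384,:512];o,d=ray(n,np.c_[u.ravel(),v.ravel()])
    return (o+d*depth.reshape(-1,1)).reshape(384,512,3)
E
python3 - <<'E'
from h import *
f=np.load('top0.npz');im,d=f['im'],f['d'];P=cloud('top',d)
hsv=cv2.cvtColor(im,cv2.COLOR_RGB2HSV)
for (u,v) in [(320,185),(320,220),(177,187),(217,191),(268,157),(200,85),(200,140),(195,213),(197,231),(170,170),(200,170),(240,300)]: print((u,v),hsv[v,u],P[v,u].round(3))
cv2.imwrite('pics/crop0.png',cv2.cvtColor(cv2.resize(im[40:250,100:350],None,fx=3,fy=2.85,interpolation=cv2.INTER_CUBIC),cv2.COLOR_RGB2BGR))
E
```

```text
(320, 185) [ 19 119 203] [ 0.602 -0.345  0.01 ]
(320, 220) [ 21 114 202] [ 0.49  -0.34   0.017]
(177, 187) [174   7 192] [0.581 0.093 0.133]
(217, 191) [ 15   3 186] [ 0.57  -0.022  0.121]
(268, 157) [104  13 210] [ 0.659 -0.17   0.175]
(200, 85) [106  16 213] [0.878 0.025 0.166]
(200, 140) [ 10 141 114] [0.712 0.024 0.165]
(195, 213) [ 48  12 206] [0.504 0.04  0.138]
(197, 231) [ 12 135 145] [ 0.46   0.048 -0.004]
(170, 170) [ 86   9 205] [0.647 0.128 0.046]
(200, 170) [ 33  72 189] [0.641 0.032 0.076]
(240, 300) [22 50 91] [ 0.293 -0.09   0.547]
```

View pics/crop0.png

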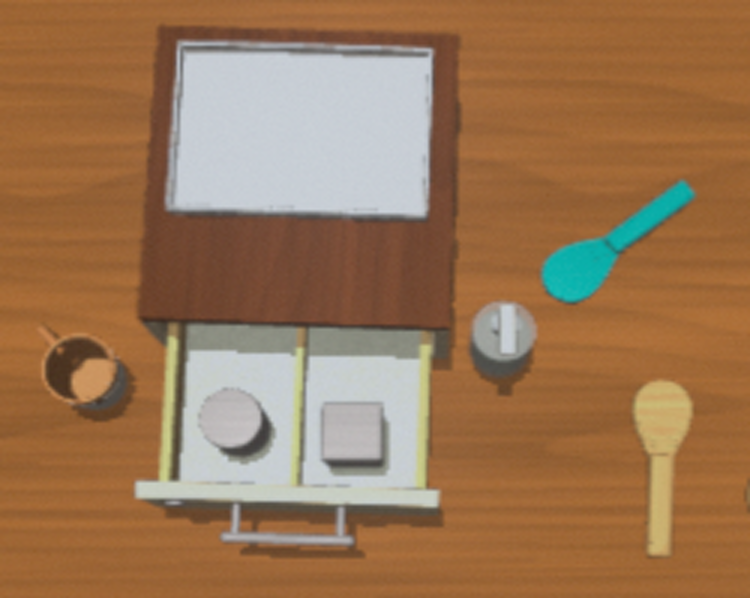

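The crop shows clear edges: the chest is turned by about 2°, and both tins stand in the front half of their lanes. Next I measure.

```bash
python3 - <<'E'
from h import *
f=np.load('top0.npz');im,d=f['im'],f['d'];P=cloud('top',d)
hsv=cv2.cvtColor(im,cv2.COLOR_RGB2HSV);X,Y,Z=P[...,0],P[...,1],P[...,2]
def box(name,m,z=None,big=True):
    m=m.astype(np.uint8);n,l,s,c=cv2.connectedComponentsWithStats(m,connectivity=8)
    k=1+np.argmax(s[1:,4]);m=(l==k)
    v,u=np.nonzero(m);pz=np.median(Z[m]) if z is None else z
    p=onplane('top',np.c_[u,v],pz)
    r=cv2.minAreaRect((p[:,:2]*1000).astype(np.float32));b=cv2.boxPoints(r)
    print(name,len(u),'z',round(float(np.median(Z[m])),3),'mean',p.mean(0).round(4)[:2],'rect c',np.round(r[0],1),'sz',np.round(r[1],1),'ang',round(r[2],2));return p
roi=np.zeros(Z.shape,bool);roi[40:250,140:260]=1
box('chesttop',roi&(Z>.155)&(Z<.195),.165)
box('panel',roi&(Z>.12)&(Z<.155)&(np.mgrid[:384,:512][0]>203),.143)
t=roi&(np.mgrid[:384,:512][0]<203)&(np.mgrid[:384,:512][0]>168)
c=np.mgrid[:384,:512][1]
box('round',t&(Z>.105)&(c<197),.13); box('square',t&(Z>.105)&(c>203)&(c<235),.125)
r2=np.zeros(Z.shape,bool);r2[140:200,245:295]=1
box('soap',r2&(Z>.05)&(Z<.3)&(X<.72)&(Y<-.13))
r3=np.zeros(Z.shape,bool);r3[150:200,100:150]=1
box('mug',r3&(Z>.06),.088)
r4=np.zeros(Z.shape,bool);r4[165:245,300:342]=1
m=r4&(hsv[...,2]>170)&(hsv[...,1]<150)&(hsv[...,0]>14)
p=box('paddle',m,.012)
x=p[:,:2];
for a,b in((.45,.47),(.47,.5),(.5,.53),(.57,.64)):
    q=x[(x[:,0]>a)&(x[:,0]<b)];print(a,q.mean(0).round(4),np.ptp(q[:,1]).round(3))
print('x ext',x.min(0),x.max(0))
# handle bar
m=roi&(Z>.09)&(Z<.13)&(np.mgrid[:384,:512][0]>219)
box('bar',m,.118)
# divider line and side walls
for z,lo,hi in((.08,.07,.09),(.095,.087,.105)):
    for v in(165,175,195,203):
        u=np.nonzero(roi[v]&(Z[v]>lo)&(Z[v]<hi)&(hsv[v,:,1]>40))[0];print(z,v,u, onplane('top',np.c_[u,u*0+v],z)[:,:2].round(3).tolist() if len(u)<14 else '')
E
```

```text
chesttop 10569 z 0.166 mean [0.8276 0.0255] rect c [831.2  26.3] sz [301.5 317.7] ang 87.67
panel 834 z 0.141 mean [0.4962 0.0415] rect c [483.2  39.3] sz [290.9  59.5] ang 87.74
round 367 z 0.129 mean [0.5815 0.094 ] rect c [581.3  93.8] sz [62.9 57.6] ang 44.94
square 436 z 0.124 mean [ 0.569  -0.0228] rect c [569.3 -22.5] sz [58.6 59.2] ang 89.79
soap 431 z 0.114 mean [ 0.6715 -0.1721] rect c [ 672.1 -172.5] sz [62.8 73.1] ang 89.34
mug 255 z 0.081 mean [0.6495 0.2609] rect c [644.8 260.4] sz [94.2 76.7] ang 78.74
paddle 651 z 0.011 mean [ 0.5618 -0.3443] rect c [ 544.4 -334.9] sz [ 61.1 195.2] ang 79.1
0.45 [ 0.46   -0.3375] 0.019
0.47 [ 0.4849 -0.3404] 0.023
0.5 [ 0.5153 -0.3419] 0.02
0.57 [ 0.6045 -0.3467] 0.061
x ext [ 0.44563908 -0.3769275 ] [ 0.64056924 -0.31551308]
bar 207 z 0.121 mean [0.4633 0.0406] rect c [469.3  41.9] sz [128.1  32.1] ang 89.53
0.08 165 [159 199 200 201] [[0.657, 0.156], [0.656, 0.035], [0.656, 0.031], [0.656, 0.028]]
0.08 175 [158 159 198 199 200] [[0.626, 0.159], [0.626, 0.156], [0.625, 0.037], [0.625, 0.034], [0.625, 0.031]]
0.08 195 [157 158 197 198 199 240] [[0.565, 0.161], [0.565, 0.158], [0.564, 0.04], [0.564, 0.037], [0.564, 0.034], [0.563, -0.089]]
0.08 203 [153 157 197 198 199] [[0.54, 0.173], [0.54, 0.161], [0.539, 0.04], [0.539, 0.037], [0.539, 0.034]]
0.095 165 [155 156 157 158 240 241 242 243] [[0.654, 0.166], [0.654, 0.163], [0.654, 0.16], [0.654, 0.157], [0.652, -0.09], [0.652, -0.093], [0.652, -0.096], [0.652, -0.099]]
0.095 175 [155 156 157 240 241 242] [[0.623, 0.165], [0.623, 0.162], [0.623, 0.159], [0.621, -0.09], [0.621, -0.093], [0.621, -0.096]]
0.095 195 [154 155 156 239 240 241 242] [[0.563, 0.167], [0.563, 0.164], [0.563, 0.161], [0.561, -0.087], [0.561, -0.09], [0.561, -0.093], [0.561, -0.096]]
0.095 203 [153 154 155 156 239 240 241] [[0.539, 0.17], [0.539, 0.167], [0.539, 0.164], [0.539, 0.161], [0.537, -0.086], [0.537, -0.089], [0.537, -0.092]]
```

Emit:
step_arm --steps '[{"xyz": [0,0,-0.1],"turn": [0,0,0.91],"gripper": 0.76},{"xyz": [0,0,-0.1],"turn": [0,0,0.91],"gripper": 0.76},{"xyz": [0,0,-0.1],"turn": [0,0,0.91],"gripper": 0.76},{"xyz": [0,0,-0.1],"turn": [0,0,0.91],"gripper": 0.76},{"xyz": [0,0,-0.1],"turn": [0,0,0.91],"gripper": 0.76},{"xyz": [0,0,-0.1],"turn": [0,0,0.9],"gripper": 0.76},{"xyz": [-0.85,-0.48,0],"turn": [0,0,0],"gripper": 0.76},{"xyz": [-0.85,-0.48,0],"turn": [0,0,0],"gripper": 0.76},{"xyz": [-0.85,-0.48,0],"turn": [0,0,0],"gripper": 0.76},{"xyz": [-0.85,-0.48,0],"turn": [0,0,0],"gripper": 0.76},{"xyz": [-0.85,-0.48,0],"turn": [0,0,0],"gripper": 0.76},{"xyz": [-0.85,-0.48,0],"turn": [0,0,0],"gripper": 0.76},{"xyz": [-0.85,-0.48,0],"turn": [0,0,0],"gripper": 0.76},{"xyz": [-0.85,-0.48,0],"turn": [0,0,0],"gripper": 0.76},{"xyz": [-0.85,-0.48,0],"turn": [0,0,0],"gripper": 0.76},{"xyz": [-0.85,-0.48,0],"turn": [0,0,0],"gripper": 0.76},{"xyz": [-0.85,-0.48,0],"turn": [0,0,0],"gripper": 0.76},{"xyz": [-0.85,-0.48,0],"turn": [0,0,0],"gripper": 0.76}]' --squeeze 50

```text
time_s: 1.6
position: [0.4591, -0.1076, 0.2347]
tool_rot: [[-0.041, -0.999, -0.0], [-0.999, 0.041, 0.0], [-0.0, 0.0, -1.0]]
ft_force: [1.0, -1.5, -0.2]
grip_width: 0.0755
```

```bash
cat >> h.py <<'E'
def go(x,y,z,a=None):
    s=env.observe();R=s['tool_rot'];d=np.array([x,y,z])-s['position']
    print('t',s['time_s'],'pos',s['position'].round(4),'yaw',np.degrees(np.arctan2(R[1,0],R[0,0])).round(2),'tilt',R[:,2].round(3),'w',s['grip_width'],'F',s['ft_force'].round(1))
    print('units',(d@R/.04).round(2))
E
python3 -c "
from h import *
go(.581,.0938,.108)"
```

```text
t 1.6 pos [ 0.4591 -0.1076  0.2347] yaw -92.37 tilt [-0.  0. -1.] w 0.07552472101812874 F [ 1.  -1.5 -0.2]
units [-5.16 -2.84  3.17]
```

Emit:
step_arm --steps '[{"xyz": [-0.86,-0.47,0],"turn": [0,0,0],"gripper": 0.76},{"xyz": [-0.86,-0.47,0],"turn": [0,0,0],"gripper": 0.76},{"xyz": [-0.86,-0.47,0],"turn": [0,0,0],"gripper": 0.76},{"xyz": [-0.86,-0.47,0],"turn": [0,0,0],"gripper": 0.76},{"xyz": [-0.86,-0.48,0],"turn": [0,0,0],"gripper": 0.76},{"xyz": [-0.86,-0.48,0],"turn": [0,0,0],"gripper": 0.76},{"xyz": [0,0,0],"turn": [0,0,0],"gripper": 0.76},{"xyz": [0,0,0],"turn": [0,0,0],"gripper": 0.76}]'

```text
time_s: 2.27
position: [0.5807, 0.0936, 0.2338]
tool_rot: [[-0.038, -0.999, -0.002], [-0.999, 0.038, -0.0], [0.0, 0.002, -1.0]]
ft_force: [-0.2, 0.3, -0.4]
grip_width: 0.0753
```

```bash
python3 -c "
from h import *
go(.581,.0938,.108)"
```

```text
t 2.2667 pos [0.5807 0.0936 0.2338] yaw -92.19 tilt [-0.002 -0.    -1.   ] w 0.0753231488149831 F [-0.2  0.3 -0.4]
units [-0.01 -0.01  3.14]
```

Emit:
step_arm --steps '[{"xyz": [0,0,0.7],"turn": [0,0,0],"gripper": 0.76},{"xyz": [0,0,0.7],"turn": [0,0,0],"gripper": 0.76},{"xyz": [0,0,0.6],"turn": [0,0,0],"gripper": 0.76},{"xyz": [0,0,0.5],"turn": [0,0,0],"gripper": 0.76},{"xyz": [0,0,0.4],"turn": [0,0,0],"gripper": 0.76},{"xyz": [0,0,0.24],"turn": [0,0,0],"gripper": 0.76},{"xyz": [0,0,0],"turn": [0,0,0],"gripper": 0.3},{"xyz": [0,0,0],"turn": [0,0,0],"gripper": 0.2},{"xyz": [0,0,0],"turn": [0,0,0],"gripper": 0.1},{"xyz": [0,0,0],"turn": [0,0,0],"gripper": 0.0},{"xyz": [0,0,0],"turn": [0,0,0],"gripper": -0.1},{"xyz": [0,0,0],"turn": [0,0,0],"gripper": -0.2}]' --squeeze 50

```text
time_s: 3.27
position: [0.5808, 0.092, 0.1098]
tool_rot: [[-0.041, -0.999, 0.001], [-0.999, 0.041, -0.0], [0.0, -0.001, -1.0]]
ft_force: [-0.0, -1.2, 0.1]
grip_width: 0.0342
```

```bash
python3 -c "
from h import *
go(.44,.21,.25)"
```

```text
t 3.2667 pos [0.5808 0.092  0.1098] yaw -92.35 tilt [ 0.001 -0.    -1.   ] w 0.03423476898083421 F [-0.  -1.2  0.1]
units [-2.8   3.63 -3.51]
```

The width of 34 mm means the tin isn't between the pads. I'll look before moving.

```bash
python3 - <<'E'
from h import *
o=[]
for n,(a,b,c,e) in(("side",(150,270,110,290)),("top",(120,250,110,290))):
    im,d=cams.get_image(n); np.savez(f"{n}1.npz",im=im,d=d)
    o.append(cv2.resize(im[a:b,c:e],(600,300) if 0 else (540,290),interpolation=cv2.INTER_CUBIC))
cv2.imwrite("pics/b1.png",cv2.cvtColor(np.vstack(o),cv2.COLOR_RGB2BGR))
E
```

```text
(no output)
```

View pics/b1.png

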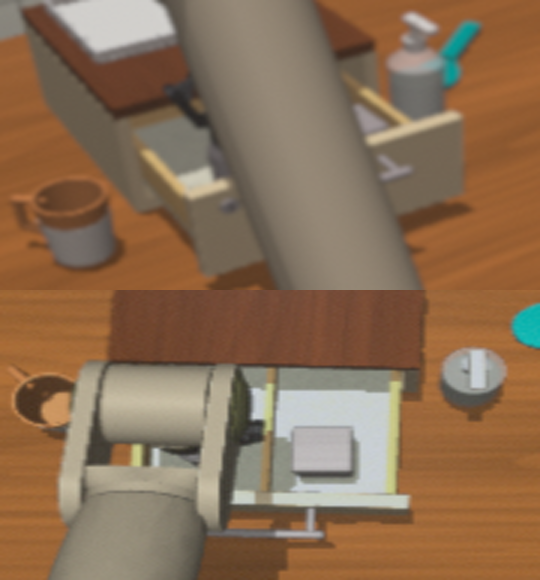

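The arm hides the tin in both views. I'll raise it straight up and shift left to see.

Emit:
step_arm --steps '[{"xyz": [0,0,-0.3],"turn": [0,0,0],"gripper": -0.2},{"xyz": [0,0,-0.5],"turn": [0,0,0],"gripper": -0.2},{"xyz": [0,0,-0.8],"turn": [0,0,0],"gripper": -0.2},{"xyz": [0,0,-0.8],"turn": [0,0,0],"gripper": -0.2},{"xyz": [0,0,-0.8],"turn": [0,0,0],"gripper": -0.2},{"xyz": [0.9,0.3,0],"turn": [0,0,0],"gripper": 0.76},{"xyz": [0.9,0.3,0],"turn": [0,0,0],"gripper": 0.76},{"xyz": [0.9,0.3,0],"turn": [0,0,0],"gripper": 0.76},{"xyz": [0.9,0.3,0],"turn": [0,0,0],"gripper": 0.76},{"xyz": [0.9,0.3,0],"turn": [0,0,0],"gripper": 0.76},{"xyz": [0.9,0.3,0],"turn": [0,0,0],"gripper": 0.76},{"xyz": [0.9,0.3,0],"turn": [0,0,0],"gripper": 0.76}]'

```text
time_s: 4.37
position: [0.4853, -0.1577, 0.2375]
tool_rot: [[-0.041, -0.999, 0.0], [-0.999, 0.041, -0.0], [0.0, -0.0, -1.0]]
ft_force: [0.8, -0.4, -0.1]
grip_width: 0.0748
```

```bash
python3 - <<'E'
from h import *
go(.581,.0938,.108)
o=[]
for n,(a,b,c,e) in(("side",(150,270,110,290)),("top",(120,250,110,290))):
    im,d=cams.get_image(n); np.savez(f"{n}2.npz",im=im,d=d)
    o.append(cv2.resize(im[a:b,c:e],(540,290),interpolation=cv2.INTER_CUBIC))
cv2.imwrite("pics/b2.png",cv2.cvtColor(np.vstack(o),cv2.COLOR_RGB2BGR))
E
```

```text
t 4.3667 pos [ 0.4853 -0.1577  0.2375] yaw -92.35 tilt [ 0. -0. -1.] w 0.0747744409194729 F [ 0.8 -0.4 -0.1]
units [-6.38 -2.13  3.24]
```

View pics/b2.png

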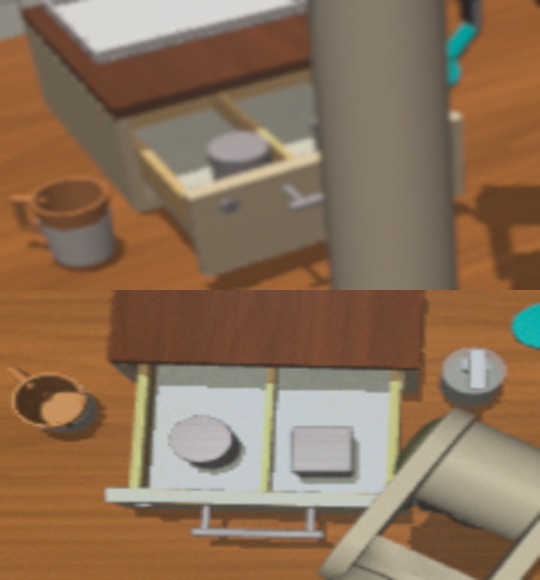

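The tin still stands in its lane, near pixel (177.7,187) in the top view. I'll re-measure it in both views.

```bash
python3 - <<'E'
from h import *
for k in(0,2):
    f=np.load(f'top{k}.npz');P=cloud('top',f['d']);Z=P[...,2]
    m=np.zeros(Z.shape,bool);m[168:203,160:196]=1;m&=(Z>.105)
    v,u=np.nonzero(m);print('top',k,len(u),u.mean(),v.mean(),P[m].mean(0).round(4),onplane('top',[[u.mean(),v.mean()]],.13).round(4))
    f=np.load(f'side{k}.npz');Q=cloud('side',f['d'])
    m=(abs(Q[...,0]-.58)<.05)&(abs(Q[...,1]-.094)<.045)&(Q[...,2]>.118)&(Q[...,2]<.15)
    v,u=np.nonzero(m);print('side',k,len(u),u.mean(),v.mean(),Q[m].mean(0).round(4),'range',Q[m].min(0).round(3),Q[m].max(0).round(3))
# gripper in the last pictures
f=np.load('side1.npz');Q=cloud('side',f['d'])
m=(abs(Q[...,0]-.58)<.08)&(abs(Q[...,1]-.094)<.08)&(Q[...,2]>.05)&(Q[...,2]<.25)
q=Q[m];print(len(q));
for z in np.arange(.05,.25,.02):
    w=q[(q[:,2]>=z)&(q[:,2]<z+.02)]
    if len(w):print(round(z,2),len(w),w.min(0).round(3),w.max(0).round(3))
E
```

```text
top 0 371 176.9541778975741 186.84636118598382 [0.578  0.0906 0.1543] [[0.5816 0.0939 0.13  ]]
side 0 254 189.48031496062993 211.7755905511811 [0.5743 0.1002 0.1275] range [0.547 0.068 0.118] [0.613 0.128 0.134]
top 2 368 176.89673913043478 186.95108695652175 [0.579  0.0917 0.1467] [[0.5813 0.0941 0.13  ]]
side 2 255 189.41176470588235 211.7686274509804 [0.5744 0.1003 0.1275] range [0.547 0.069 0.118] [0.609 0.128 0.135]
513
0.05 60 [0.5   0.137 0.05 ] [0.655 0.172 0.069]
0.07 62 [0.5   0.127 0.07 ] [0.659 0.174 0.089]
0.09 106 [0.5   0.121 0.09 ] [0.658 0.173 0.11 ]
0.11 52 [0.5   0.117 0.111] [0.6   0.174 0.13 ]
0.13 75 [0.5   0.118 0.13 ] [0.595 0.174 0.149]
0.15 7 [0.575 0.122 0.153] [0.584 0.124 0.165]
0.17 31 [0.565 0.122 0.172] [0.591 0.146 0.19 ]
0.19 31 [0.566 0.135 0.191] [0.589 0.153 0.21 ]
0.21 56 [0.565 0.135 0.211] [0.596 0.16  0.23 ]
0.23 33 [0.569 0.132 0.23 ] [0.59  0.159 0.239]
```

```bash
python3 - <<'E'
from h import *
def show(k,cx,cy,r,zlo,zhi,st):
    f=np.load(f'side{k}.npz');Q=cloud('side',f['d'])
    m=(np.hypot(Q[...,0]-cx,Q[...,1]-cy)<r)&(Q[...,2]>zlo)&(Q[...,2]<zhi);q=Q[m]
    for z in np.arange(zlo,zhi,st):
        w=q[(q[:,2]>=z)&(q[:,2]<z+st)]
        if len(w):print(k,round(z,3),len(w),'x',w[:,0].min().round(3),w[:,0].max().round(3),'y',np.sort(w[:,1])[::max(1,len(w)//6)].round(3))
show(0,.212,-.508,.09,.1,.3,.01)
show(1,.581,.092,.06,.09,.24,.01)
E
```

```text
0 0.24 24 x 0.181 0.227 y [-0.553 -0.549 -0.547 -0.467 -0.464 -0.46 ]
0 0.25 38 x 0.181 0.237 y [-0.554 -0.547 -0.467 -0.46  -0.457 -0.456 -0.452]
0 0.26 37 x 0.183 0.222 y [-0.561 -0.549 -0.465 -0.459 -0.457 -0.455 -0.45 ]
0 0.27 25 x 0.183 0.22 y [-0.552 -0.465 -0.46  -0.458 -0.456 -0.454 -0.452]
0 0.28 14 x 0.179 0.221 y [-0.558 -0.553 -0.551 -0.469 -0.465 -0.459 -0.453]
0 0.29 50 x 0.173 0.226 y [-0.577 -0.465 -0.453 -0.444 -0.441 -0.438 -0.435]
1 0.09 4 x 0.573 0.584 y [0.125 0.127 0.127 0.128]
1 0.1 14 x 0.56 0.583 y [0.121 0.122 0.124 0.125 0.126 0.127 0.127]
1 0.11 16 x 0.559 0.589 y [0.119 0.122 0.123 0.125 0.125 0.127 0.127 0.128]
1 0.12 29 x 0.56 0.6 y [0.117 0.12  0.122 0.123 0.124 0.126 0.127 0.128]
1 0.13 11 x 0.566 0.595 y [0.118 0.118 0.12  0.12  0.121 0.122 0.123 0.123 0.123 0.127 0.127]
1 0.14 6 x 0.574 0.586 y [0.122 0.122 0.122 0.123 0.123 0.123]
1 0.15 6 x 0.575 0.584 y [0.122 0.122 0.123 0.123 0.124 0.124]
1 0.16 1 x 0.579 0.579 y [0.123]
1 0.17 9 x 0.568 0.591 y [0.125 0.127 0.128 0.128 0.133 0.134 0.137 0.14  0.141]
1 0.18 22 x 0.565 0.589 y [0.122 0.127 0.131 0.135 0.136 0.139 0.141 0.146]
1 0.19 15 x 0.566 0.583 y [0.135 0.136 0.138 0.141 0.143 0.145 0.147 0.149]
1 0.2 12 x 0.569 0.572 y [0.141 0.141 0.145 0.147 0.148 0.15 ]
1 0.21 8 x 0.567 0.58 y [0.135 0.143 0.143 0.143 0.145 0.146 0.146 0.148]
1 0.22 22 x 0.568 0.587 y [0.135 0.139 0.141 0.142 0.145 0.148 0.149 0.151]
1 0.23 23 x 0.573 0.59 y [0.132 0.135 0.137 0.138 0.141 0.143 0.147 0.149]
```

The depth cloud shows the fingertips about 37 mm above where the TCP reading puts them: at the start pose the tips are at z≈0.24 with TCP 0.21, and in the grasp try they are at ≈0.135 with TCP 0.11. The fingers therefore closed just above the tin (its top is at 0.13), which explains the empty grip. I'll command about 38 mm lower, watch the force, and refine that offset by touch.

Emit:
step_arm --steps '[{"xyz": [-0.8,-0.26,0],"turn": [0,0,0],"gripper": 0.76},{"xyz": [-0.8,-0.26,0],"turn": [0,0,0],"gripper": 0.76},{"xyz": [-0.8,-0.27,0],"turn": [0,0,0],"gripper": 0.76},{"xyz": [-0.8,-0.27,0],"turn": [0,0,0],"gripper": 0.76},{"xyz": [-0.8,-0.27,0],"turn": [0,0,0],"gripper": 0.76},{"xyz": [-0.8,-0.27,0],"turn": [0,0,0],"gripper": 0.76},{"xyz": [-0.79,-0.27,0],"turn": [0,0,0],"gripper": 0.76},{"xyz": [-0.79,-0.26,0],"turn": [0,0,0],"gripper": 0.76},{"xyz": [0,0,0.6],"turn": [0,0,0],"gripper": 0.76},{"xyz": [0,0,0.8],"turn": [0,0,0],"gripper": 0.76},{"xyz": [0,0,0.7],"turn": [0,0,0],"gripper": 0.76},{"xyz": [0,0,0.5],"turn": [0,0,0],"gripper": 0.76},{"xyz": [0,0,0.4],"turn": [0,0,0],"gripper": 0.76},{"xyz": [0,0,0.2],"turn": [0,0,0],"gripper": 0.76}]'

```text
time_s: 5.63
position: [0.5809, 0.0959, 0.1071]
tool_rot: [[-0.041, -0.999, -0.003], [-0.999, 0.041, 0.0], [-0.0, 0.003, -1.0]]
ft_force: [-1.8, -0.0, 0.6]
grip_width: 0.075
```

```bash
python3 -c "
from h import *
go(.581,.0938,.07)"
```

```text
t 5.6333 pos [0.5809 0.0959 0.1071] yaw -92.33 tilt [-0.003  0.    -1.   ] w 0.07498161720919123 F [-1.8 -0.   0.6]
units [ 0.05 -0.01  0.93]
```

Emit:
step_arm --steps '[{"xyz": [0.02,0,0.25],"turn": [0,0,0],"gripper": 0.76},{"xyz": [0.02,0,0.25],"turn": [0,0,0],"gripper": 0.76},{"xyz": [0,0,0.25],"turn": [0,0,0],"gripper": 0.76},{"xyz": [0,0,0.18],"turn": [0,0,0],"gripper": 0.76},{"xyz": [0,0,0],"turn": [0,0,0],"gripper": 0.5},{"xyz": [0,0,0],"turn": [0,0,0],"gripper": 0.4},{"xyz": [0,0,0],"turn": [0,0,0],"gripper": 0.3},{"xyz": [0,0,0],"turn": [0,0,0],"gripper": 0.2},{"xyz": [0,0,0],"turn": [0,0,0],"gripper": 0.2}]' --squeeze 50

```text
time_s: 6.38
position: [0.5819, 0.0935, 0.0723]
tool_rot: [[-0.041, -0.999, 0.0], [-0.999, 0.041, -0.0], [0.0, -0.0, -1.0]]
ft_force: [-0.7, -0.9, -0.8]
grip_width: 0.0608
```

```bash
python3 -c "
from h import *
go(.44,.22,.25)"
```

```text
t 6.3833 pos [0.5819 0.0935 0.0723] yaw -92.36 tilt [ 0. -0. -1.] w 0.06084669295174461 F [-0.7 -0.9 -0.8]
units [-3.01  3.67 -4.44]
```

Emit:
step_arm --steps '[{"xyz": [0,0,-0.2],"turn": [0,0,0],"gripper": 0.1},{"xyz": [0,0,-0.4],"turn": [0,0,0],"gripper": 0.1},{"xyz": [0,0,-0.6],"turn": [0,0,0],"gripper": 0.1},{"xyz": [0,0,-0.8],"turn": [0,0,0],"gripper": 0.1},{"xyz": [0,0,-0.8],"turn": [0,0,0],"gripper": 0.1},{"xyz": [0,0,-0.7],"turn": [0,0,0],"gripper": 0.1},{"xyz": [0,0,-0.3],"turn": [0,0,0],"gripper": 0.1},{"xyz": [0,0,0],"turn": [0,0,0],"gripper": 0.1},{"xyz": [0,0,0],"turn": [0,0,0],"gripper": 0.1},{"xyz": [-0.25,0.35,0],"turn": [0,0,0],"gripper": 0.1},{"xyz": [-0.4,0.55,0],"turn": [0,0,0],"gripper": 0.1},{"xyz": [-0.4,0.55,0],"turn": [0,0,0],"gripper": 0.1},{"xyz": [-0.4,0.55,0],"turn": [0,0,0],"gripper": 0.1},{"xyz": [-0.4,0.55,0],"turn": [0,0,0],"gripper": 0.1},{"xyz": [-0.4,0.55,0],"turn": [0,0,0],"gripper": 0.1},{"xyz": [-0.4,0.55,0],"turn": [0,0,0],"gripper": 0.1},{"xyz": [-0.35,0.5,0],"turn": [0,0,0],"gripper": 0.1},{"xyz": [0,0,0.4],"turn": [0,0,0],"gripper": 0.1},{"xyz": [0,0,0.7],"turn": [0,0,0],"gripper": 0.1}]'

```text
time_s: 7.97
position: [0.4205, 0.2213, 0.1806]
tool_rot: [[-0.039, -0.999, 0.004], [-0.999, 0.039, 0.001], [-0.001, -0.003, -1.0]]
ft_force: [1.1, 0.1, -2.0]
grip_width: 0.0612
```

```bash
python3 -c "
from h import *
go(.42,.22,.0273)"
```

```text
t 7.9667 pos [0.4205 0.2213 0.1806] yaw -92.24 tilt [ 0.004  0.001 -1.   ] w 0.06115098831642167 F [ 1.1  0.1 -2. ]
units [0.04 0.03 3.83]
```

Emit:
step_arm --steps '[{"xyz": [0,0,0.7],"turn": [0,0,0],"gripper": 0.1},{"xyz": [0,0,0.8],"turn": [0,0,0],"gripper": 0.1},{"xyz": [0,0,0.7],"turn": [0,0,0],"gripper": 0.1},{"xyz": [0,0,0.6],"turn": [0,0,0],"gripper": 0.1},{"xyz": [0,0,0.4],"turn": [0,0,0],"gripper": 0.1},{"xyz": [0,0,0.2],"turn": [0,0,0],"gripper": 0.1},{"xyz": [0,0,0.1],"turn": [0,0,0],"gripper": 0.1},{"xyz": [0,0,0.0],"turn": [0,0,0],"gripper": 0.1}]'

```text
time_s: 8.63
position: [0.4205, 0.2202, 0.0394]
tool_rot: [[-0.041, -0.999, -0.002], [-0.999, 0.041, -0.0], [0.0, 0.002, -1.0]]
ft_force: [0.0, 0.0, -0.7]
grip_width: 0.0609
```

```bash
python3 -c "
from h import *
go(.42,.22,.0273)"
```

```text
t 8.6333 pos [0.4205 0.2202 0.0394] yaw -92.36 tilt [-0.002 -0.    -1.   ] w 0.06094928321091161 F [ 0.   0.  -0.7]
units [0.   0.01 0.3 ]
```

Emit:
step_arm --steps '[{"xyz": [0,0,0.1],"turn": [0,0,0],"gripper": 0.1},{"xyz": [0,0,0.1],"turn": [0,0,0],"gripper": 0.1},{"xyz": [0,0,0.06],"turn": [0,0,0],"gripper": 0.1},{"xyz": [0,0,0.02],"turn": [0,0,0],"gripper": 0.1},{"xyz": [0,0,0],"turn": [0,0,0],"gripper": 0.1}]'

```text
time_s: 9.05
position: [0.4209, 0.2203, 0.0289]
tool_rot: [[-0.041, -0.999, 0.0], [-0.999, 0.041, 0.0], [-0.0, -0.0, -1.0]]
ft_force: [-0.5, -0.4, -1.7]
grip_width: 0.0609
```

Emit:
step_arm --steps '[{"xyz": [0,0,0.03],"turn": [0,0,0],"gripper": 0.1},{"xyz": [0,0,0.03],"turn": [0,0,0],"gripper": 0.1},{"xyz": [0,0,0],"turn": [0,0,0],"gripper": 0.1}]'

```text
time_s: 9.3
position: [0.4211, 0.2204, 0.0266]
tool_rot: [[-0.041, -0.999, 0.001], [-0.999, 0.041, 0.0], [-0.0, -0.001, -1.0]]
ft_force: [0.2, -0.1, -0.2]
grip_width: 0.0608
```

Emit:
step_arm --steps '[{"xyz": [0,0,0.02],"turn": [0,0,0],"gripper": 0.55},{"xyz": [0,0,0],"turn": [0,0,0],"gripper": 0.7},{"xyz": [0,0,0],"turn": [0,0,0],"gripper": 0.85},{"xyz": [0,0,-0.2],"turn": [0,0,0],"gripper": 0.85},{"xyz": [0,0,-0.5],"turn": [0,0,0],"gripper": 0.85},{"xyz": [0,0,-0.9],"turn": [0,0,0],"gripper": 0.85},{"xyz": [0,0,-1],"turn": [0,0,0],"gripper": 0.85},{"xyz": [0,0,-1],"turn": [0,0,0],"gripper": 0.85},{"xyz": [0,0,-0.7],"turn": [0,0,0],"gripper": 0.85}]'

```text
time_s: 10.05
position: [0.4212, 0.2205, 0.2019]
tool_rot: [[-0.041, -0.999, 0.004], [-0.999, 0.041, 0.001], [-0.001, -0.004, -1.0]]
ft_force: [0.2, -0.3, 0.9]
grip_width: 0.0791
```

Emit:
step_arm --steps '[{"xyz": [0.92,-0.11,0],"turn": [0,0,0],"gripper": 0.2},{"xyz": [0.93,-0.11,0],"turn": [0,0,0],"gripper": 0.2},{"xyz": [0.93,-0.11,0],"turn": [0,0,0],"gripper": 0.2},{"xyz": [0.93,-0.11,0],"turn": [0,0,0],"gripper": 0.2},{"xyz": [0.93,-0.11,0],"turn": [0,0,0],"gripper": 0.2},{"xyz": [0.93,-0.11,0],"turn": [0,0,0],"gripper": 0.2},{"xyz": [0.93,-0.11,0],"turn": [0,0,0],"gripper": 0.2},{"xyz": [0.93,-0.11,0],"turn": [0,0,0],"gripper": 0.2},{"xyz": [0.93,-0.12,0],"turn": [0,0,0],"gripper": 0.2},{"xyz": [0.93,-0.12,0],"turn": [0,0,0],"gripper": 0.2},{"xyz": [0.93,-0.12,0],"turn": [0,0,0],"gripper": 0.2},{"xyz": [0.93,-0.12,0],"turn": [0,0,0],"gripper": 0.2},{"xyz": [0.93,-0.12,0],"turn": [0,0,0],"gripper": 0.2},{"xyz": [0.93,-0.12,0],"turn": [0,0,0],"gripper": 0.2},{"xyz": [0.92,-0.12,0],"turn": [0,0,0.3],"gripper": 0.2},{"xyz": [0,0,0.5],"turn": [0,0,0],"gripper": 0.2},{"xyz": [0,0,1],"turn": [0,0,0],"gripper": 0.2},{"xyz": [0,0,0.8],"turn": [0,0,0],"gripper": 0.2},{"xyz": [0,0,0.2],"turn": [0,0,0],"gripper": 0.2},{"xyz": [0,0,0],"turn": [0,0,0],"gripper": 0.2}]'

```text
time_s: 11.72
position: [0.466, -0.3385, 0.0964]
tool_rot: [[-0.065, -0.998, -0.003], [-0.998, 0.065, 0.003], [-0.003, 0.003, -1.0]]
ft_force: [0.8, -0.4, 0.6]
grip_width: 0.0513
```

```bash
python3 - <<'E'
from h import *
go(.467,-.338,-.012)
f=[]
for n in("top","side"):
    im,d=cams.get_image(n); np.savez(f"{n}3.npz",im=im,d=d)
    Q=cloud(n,d);s=env.observe()['position']
    m=(np.hypot(Q[...,0]-s[0],Q[...,1]-s[1])<.07)&(Q[...,2]>.03)&(Q[...,2]<.3);q=Q[m]
    if n=='side':
        for z in np.arange(.03,.3,.01):
            w=q[(q[:,2]>=z)&(q[:,2]<z+.01)]
            if len(w):print(round(z,3),len(w),'x',w[:,0].min().round(3),w[:,0].max().round(3),'y',w[:,1].min().round(3),w[:,1].max().round(3))
    f.append(cv2.resize(im[120:260,100:360],(650,300),interpolation=cv2.INTER_CUBIC))
cv2.imwrite("pics/b3.png",cv2.cvtColor(np.vstack(f),cv2.COLOR_RGB2BGR))
E
```

```text
t 11.7167 pos [ 0.466  -0.3385  0.0964] yaw -93.74 tilt [-0.003  0.003 -1.   ] w 0.05128579852502642 F [ 0.8 -0.4  0.6]
units [-0.01 -0.03  2.71]
0.11 1 x 0.463 0.463 y -0.307 -0.307
0.12 23 x 0.453 0.475 y -0.37 -0.301
0.13 38 x 0.45 0.48 y -0.378 -0.297
0.14 37 x 0.451 0.475 y -0.374 -0.297
0.15 34 x 0.45 0.476 y -0.378 -0.298
0.16 46 x 0.45 0.478 y -0.393 -0.283
0.17 79 x 0.45 0.481 y -0.399 -0.278
0.18 75 x 0.446 0.483 y -0.399 -0.275
0.19 96 x 0.443 0.489 y -0.403 -0.274
0.2 81 x 0.444 0.48 y -0.402 -0.272
0.21 96 x 0.443 0.483 y -0.405 -0.271
0.22 133 x 0.441 0.48 y -0.403 -0.271
0.23 32 x 0.45 0.474 y -0.373 -0.295
0.24 35 x 0.429 0.481 y -0.344 -0.298
0.25 70 x 0.426 0.483 y -0.361 -0.299
0.26 77 x 0.425 0.486 y -0.357 -0.297
0.27 81 x 0.424 0.486 y -0.364 -0.3
0.28 83 x 0.425 0.489 y -0.362 -0.299
0.29 98 x 0.426 0.497 y -0.37 -0.301
```

View pics/b3.png

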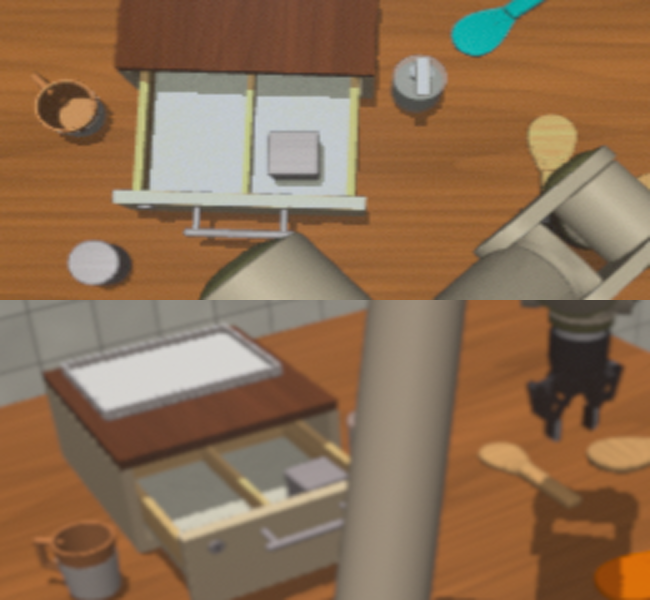

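The round tin stands on the counter at the left, the drawer is unmoved, and the gripper hangs over the handle end. The tips are at z≈0.12 with TCP 0.096, so the ~38 mm offset holds.

Emit:
step_arm --steps '[{"xyz": [0,0,0.5],"turn": [0,0,0],"gripper": 0.2},{"xyz": [0,0,0.7],"turn": [0,0,0],"gripper": 0.2},{"xyz": [0,0,0.6],"turn": [0,0,0],"gripper": 0.2},{"xyz": [0,0,0.4],"turn": [0,0,0],"gripper": 0.2},{"xyz": [0,0,0.3],"turn": [0,0,0],"gripper": 0.2},{"xyz": [0,0,0.15],"turn": [0,0,0],"gripper": 0.2},{"xyz": [0,0,0.0],"turn": [0,0,0],"gripper": 0.2},{"xyz": [0,0,0.0],"turn": [0,0,0],"gripper": 0.2}]'

```text
time_s: 12.48
position: [0.4675, -0.3399, -0.0068]
tool_rot: [[-0.065, -0.998, 0.002], [-0.998, 0.065, -0.002], [0.002, -0.002, -1.0]]
ft_force: [-0.3, 0.5, 0.1]
grip_width: 0.0513
```

```bash
python3 -c "
from h import *
go(.467,-.338,-.0136)"
```

```text
t 12.4833 pos [ 0.4675 -0.3399 -0.0068] yaw -93.73 tilt [ 0.002 -0.002 -1.   ] w 0.05132343078565579 F [-0.3  0.5  0.1]
units [-0.05  0.01  0.17]
```

Emit:
step_arm --steps '[{"xyz": [0,0,0.08],"turn": [0,0,0],"gripper": 0.2},{"xyz": [0,0,0.06],"turn": [0,0,0],"gripper": 0.2},{"xyz": [0,0,0],"turn": [0,0,0],"gripper": 0.0},{"xyz": [0,0,0],"turn": [0,0,0],"gripper": -0.2},{"xyz": [0,0,0],"turn": [0,0,0],"gripper": -0.35},{"xyz": [0,0,0],"turn": [0,0,0],"gripper": -0.6},{"xyz": [0,0,0],"turn": [0,0,0],"gripper": -0.8},{"xyz": [0,0,0],"turn": [0,0,0],"gripper": -0.8},{"xyz": [0,0,0],"turn": [0,0,0],"gripper": -0.8}]' --squeeze 90

```text
time_s: 13.23
position: [0.4669, -0.3394, -0.0133]
tool_rot: [[-0.065, -0.998, 0.001], [-0.998, 0.065, -0.001], [0.001, -0.001, -1.0]]
ft_force: [-0.2, 0.6, 5.8]
grip_width: 0.0233
```

```bash
python3 -c "
from h import *
go(.467,-.338,-.0136)"
```

```text
t 13.2333 pos [ 0.4669 -0.3394 -0.0133] yaw -93.73 tilt [ 0.001 -0.001 -1.   ] w 0.02331189492436339 F [-0.2  0.6  5.8]
units [-0.04 -0.    0.01]
```

Emit:
step_arm --steps '[{"xyz": [0,0,-0.1],"turn": [0,0,0],"gripper": -0.9},{"xyz": [0,0,-0.2],"turn": [0,0,0],"gripper": -0.9},{"xyz": [0,0,-0.3],"turn": [0,0,0],"gripper": -0.9},{"xyz": [0,0,-0.4],"turn": [0,0,0],"gripper": -0.9},{"xyz": [0,0,-0.5],"turn": [0,0,0],"gripper": -0.9},{"xyz": [0,0,-0.5],"turn": [0,0,0],"gripper": -0.9},{"xyz": [0,0,0],"turn": [0,0,0],"gripper": -0.9},{"xyz": [0,0,0],"turn": [0,0,0],"gripper": -0.9}]' --squeeze 100

```text
time_s: 13.9
position: [0.4669, -0.3395, 0.0668]
tool_rot: [[-0.065, -0.998, 0.001], [-0.998, 0.065, -0.001], [0.001, -0.001, -1.0]]
ft_force: [1.0, 0.1, -1.7]
grip_width: 0.023
```

```bash
python3 - <<'E'
from h import *
go(.467,-.338,.2)
for n in("side","top"):
    im,d=cams.get_image(n); np.savez(f"{n}4.npz",im=im,d=d)
    h=cv2.cvtColor(im,cv2.COLOR_RGB2HSV);Q=cloud(n,d)
    m=(h[...,0]>13)&(h[...,0]<26)&(h[...,2]>130)&(h[...,1]<150)&(abs(Q[...,0]-.55)<.13)&(abs(Q[...,1]+.345)<.06)&(Q[...,2]>.03)
    q=Q[m];print(n,len(q))
    for x in np.arange(.43,.68,.02):
        w=q[(q[:,0]>=x)&(q[:,0]<x+.02)]
        if len(w)>2:print(round(x,2),len(w),np.median(w[:,2]).round(4),w[:,1].min().round(3),w[:,1].max().round(3),w[:,0].max().round(4))
# drawer: panel inner/outer edge and bar
f=np.load('top3.npz');P=cloud('top',f['d']);Z=P[...,2]
for u in range(155,245,12):
    v=np.nonzero((Z[195:222,u]>.125)&(Z[195:222,u]<.155))[0]+195
    if len(v):print(u,v.min(),v.max(),onplane('top',[[u,v.min()-.5],[u,v.max()+.5]],.143)[:,:2].round(4).tolist())
E
```

```text
t 13.9 pos [ 0.4669 -0.3395  0.0668] yaw -93.74 tilt [ 0.001 -0.001 -1.   ] w 0.022983607275780447 F [ 1.   0.1 -1.7]
units [-0.03 -0.01 -3.33]
side 242
0.43 3 0.0932 -0.334 -0.329 0.4476
0.51 13 0.0928 -0.34 -0.327 0.5296
0.53 19 0.0925 -0.349 -0.327 0.5499
0.55 30 0.0878 -0.362 -0.32 0.5698
0.57 52 0.0863 -0.369 -0.314 0.5895
0.59 61 0.0863 -0.372 -0.313 0.61
0.61 49 0.0863 -0.373 -0.312 0.6295
0.63 12 0.0864 -0.366 -0.322 0.6394
top 1701
0.43 273 0.3823 -0.403 -0.31 0.4499
0.45 313 0.3809 -0.401 -0.292 0.4699
0.47 284 0.3826 -0.386 -0.285 0.4898
0.49 205 0.3844 -0.369 -0.285 0.5096
0.51 76 0.3804 -0.345 -0.302 0.5298
0.53 3 0.3698 -0.331 -0.328 0.5334
0.55 44 0.0869 -0.361 -0.328 0.5697
0.57 107 0.0865 -0.375 -0.32 0.59
0.59 138 0.0863 -0.379 -0.317 0.6097
0.61 116 0.0868 -0.377 -0.317 0.6299
0.63 43 0.0862 -0.367 -0.327 0.6407
155 209 216 [[0.5174, 0.1547], [0.4943, 0.1544]]
167 209 215 [[0.5171, 0.1201], [0.4969, 0.1199]]
179 210 215 [[0.514, 0.0856], [0.4967, 0.0854]]
191 210 216 [[0.5137, 0.0511], [0.4935, 0.051]]
203 210 216 [[0.5134, 0.0167], [0.4933, 0.0166]]
215 198 216 [[0.5479, -0.0178], [0.493, -0.0178]]
227 211 217 [[0.51, -0.0522], [0.4899, -0.0521]]
239 212 217 [[0.5068, -0.0866], [0.4896, -0.0865]]
```

The paddle hangs level (blade top 0.0863 and handle top 0.0928, as they should be), with the tip 175 mm ahead of the TCP. The drawer is out 0.161, and lane_left is at about (0.5155, 0.1026). Next I lift, traverse and tilt blade-down.

Emit:
step_arm --steps '[{"xyz": [0,0,-0.5],"turn": [0,0,0],"gripper": -0.9},{"xyz": [0,0,-0.8],"turn": [0,0,0],"gripper": -0.9},{"xyz": [0,0,-0.9],"turn": [0,0,0],"gripper": -0.9},{"xyz": [0,0,-0.9],"turn": [0,0,0],"gripper": -0.9},{"xyz": [0,0,-0.9],"turn": [0,0,0],"gripper": -0.9},{"xyz": [0,0,-0.9],"turn": [0,0,0],"gripper": -0.9},{"xyz": [0,0,-0.9],"turn": [0,0,0],"gripper": -0.9},{"xyz": [0,0,-0.7],"turn": [0,0,0],"gripper": -0.9},{"xyz": [-0.3,-0.02,-0.3],"turn": [0,0,0],"gripper": -0.9},{"xyz": [-0.6,-0.03,0],"turn": [0,0,0],"gripper": -0.9},{"xyz": [-0.8,-0.03,0],"turn": [0,0,0],"gripper": -0.9},{"xyz": [-0.9,-0.04,0],"turn": [0,0,0],"gripper": -0.9},{"xyz": [-0.9,-0.04,0],"turn": [0,0,0],"gripper": -0.9},{"xyz": [-0.9,-0.04,0],"turn": [0,0,0],"gripper": -0.9},{"xyz": [-0.9,-0.04,0],"turn": [0,0,0],"gripper": -0.9},{"xyz": [-0.9,-0.04,0],"turn": [0,0,0],"gripper": -0.9},{"xyz": [-0.9,-0.04,0],"turn": [0,0,0],"gripper": -0.9},{"xyz": [-0.9,-0.04,0],"turn": [0,0,0],"gripper": -0.9},{"xyz": [-0.9,-0.04,0],"turn": [0,0,0],"gripper": -0.9},{"xyz": [-0.9,-0.04,0],"turn": [0,0,0],"gripper": -0.9}]'

```text
time_s: 15.67
position: [0.5096, 0.0526, 0.3367]
tool_rot: [[-0.065, -0.998, -0.003], [-0.998, 0.065, 0.0], [-0.0, 0.003, -1.0]]
ft_force: [0.1, -0.6, -1.5]
grip_width: 0.023
```

Emit:
step_arm --steps '[{"xyz": [-0.8,-0.02,0],"turn": [0,0,-0.15],"gripper": -0.9},{"xyz": [-0.5,-0.02,0],"turn": [0,0,-0.14],"gripper": -0.9},{"xyz": [0,0,0],"turn": [-0.4,0,0],"gripper": -0.9},{"xyz": [0,0,0],"turn": [-0.8,0,0],"gripper": -0.9},{"xyz": [0,0,0],"turn": [-0.9,0,0],"gripper": -0.9},{"xyz": [0,0,0],"turn": [-0.9,0,0],"gripper": -0.9},{"xyz": [0,0,0],"turn": [-0.9,0,0],"gripper": -0.9},{"xyz": [0,0,0],"turn": [-0.9,0,0],"gripper": -0.9},{"xyz": [0,0,0],"turn": [-0.9,0,0],"gripper": -0.9},{"xyz": [0,0,0],"turn": [-0.9,0,0],"gripper": -0.9},{"xyz": [0,0,0],"turn": [-0.7,0,0],"gripper": -0.9},{"xyz": [0,0,0],"turn": [-0.3,0,0],"gripper": -0.9},{"xyz": [0,0,0],"turn": [0,0,0],"gripper": -0.9}]'

```text
time_s: 16.75
position: [0.5152, 0.1024, 0.3358]
tool_rot: [[-0.042, -0.818, -0.574], [-0.999, 0.035, 0.024], [-0.0, 0.575, -0.818]]
ft_force: [0.5, -0.2, -2.4]
grip_width: 0.0228
```

```bash
cat >> h.py <<'E'
from scipy.spatial.transform import Rotation as Ro
L=np.array([.5155,.1026]);EX=np.array([.9991,-.042]);EY=np.array([.042,.9991]);UO=.010
def pose(ux,uz,th,uy=0):
    th=np.radians(th);e=np.r_[EX,0];up=np.array([0,0,1.]);n=np.r_[EY,0]
    zt=-np.sin(th)*e-np.cos(th)*up;yt=-(np.cos(th)*e-np.sin(th)*up);xt=-n
    return np.r_[L+ux*EX+uy*EY,uz]+UO*zt,np.c_[xt,yt,zt]
def lane():
    s=env.observe();R=s['tool_rot'];U=s['position']-UO*R[:,2];tip=U-.176*R[:,1]
    f=lambda p:np.r_[(p[:2]-L)@EX,(p[:2]-L)@EY,p[2]].round(4)
    print('t',s['time_s'],'U',f(U),'tip',f(tip),'pitch',np.degrees(np.arcsin(R[2,1])).round(2),'w',round(s['grip_width'],4),'F',s['ft_force'].round(1))
def plan(wps,ns):
    s=env.observe();p,R=s['position'],s['tool_rot']
    lane()
    for w,n in zip(wps,ns):
        p1,R1=pose(*w);rv=Ro.from_matrix(R.T@R1).as_rotvec()
        for k in range(n):
            print('xyz',((p1-p)/n@R/.04).round(2),'turn',(rv/n/.08).round(2))
            R=R@Ro.from_rotvec(rv/n).as_matrix()
        p,R=p1,R1
E
python3 -c "
from h import *
plan([(.004,.300,35),(.004,.163,35)],[2,6])"
```

```text
t 16.75 U [ 5.50e-03 -2.00e-04  3.44e-01] tip [ 1.495e-01 -2.000e-04  2.428e-01] pitch 35.08 w 0.0228 F [ 0.5 -0.2 -2.4]
xyz [-0.   -0.3   0.46] turn [ 0.01  0.   -0.  ]
xyz [-0.   -0.3   0.46] turn [ 0.01  0.   -0.  ]
xyz [ 0.   -0.33  0.47] turn [ 0. -0. -0.]
xyz [ 0.   -0.33  0.47] turn [ 0. -0. -0.]
xyz [ 0.   -0.33  0.47] turn [ 0. -0. -0.]
xyz [ 0.   -0.33  0.47] turn [ 0. -0. -0.]
xyz [ 0.   -0.33  0.47] turn [ 0. -0. -0.]
xyz [ 0.   -0.33  0.47] turn [ 0. -0. -0.]
```

```bash
python3 - <<'E'
from h import *
for n in("side","top"):
    im,d=cams.get_image(n); np.savez(f"{n}5.npz",im=im,d=d)
    h=cv2.cvtColor(im,cv2.COLOR_RGB2HSV);Q=cloud(n,d)
    X=(Q[...,:2]-L)@EX;Y=(Q[...,:2]-L)@EY;Z=Q[...,2]
    m=(h[...,0]>13)&(h[...,0]<26)&(h[...,2]>110)&(h[...,1]<150)&(abs(X-.08)<.11)&(abs(Y)<.05)&(Z>.2)
    for x in np.arange(.0,.2,.02):
        w=m&(X>=x)&(X<x+.02)
        if w.sum()>2:print(n,round(x,2),w.sum(),'x',X[w].mean().round(3),X[w].max().round(3),'z',Z[w].mean().round(4),'y',Y[w].min().round(3),Y[w].max().round(3))
E
```

```text
side 0.0 48 x 0.009 0.02 z 0.5724 y 0.0 0.044
side 0.02 106 x 0.032 0.04 z 0.5686 y -0.049 0.05
side 0.04 184 x 0.05 0.06 z 0.5748 y -0.049 0.05
side 0.06 41 x 0.069 0.079 z 0.581 y -0.05 0.05
side 0.08 33 x 0.089 0.1 z 0.5879 y -0.049 0.049
side 0.1 136 x 0.115 0.12 z 0.5772 y -0.05 0.049
side 0.12 349 x 0.128 0.14 z 0.5902 y -0.05 0.049
side 0.14 147 x 0.148 0.16 z 0.6034 y -0.049 0.05
side 0.16 18 x 0.166 0.175 z 0.6045 y -0.045 0.046
top 0.0 450 x 0.01 0.02 z 0.5751 y -0.05 0.044
top 0.02 445 x 0.03 0.04 z 0.5711 y -0.05 0.05
top 0.04 503 x 0.05 0.06 z 0.5766 y -0.05 0.05
top 0.06 120 x 0.067 0.08 z 0.5807 y -0.05 0.05
top 0.08 114 x 0.092 0.1 z 0.5735 y -0.05 0.05
top 0.1 322 x 0.109 0.12 z 0.5593 y -0.05 0.05
top 0.12 599 x 0.13 0.14 z 0.5944 y -0.05 0.05
top 0.14 519 x 0.15 0.16 z 0.6052 y -0.05 0.05
top 0.16 450 x 0.17 0.18 z 0.6051 y -0.05 0.05
top 0.18 176 x 0.185 0.19 z 0.5985 y -0.049 0.049
```

```bash
python3 - <<'E'
from h import *
for n in("side","top"):
    f=np.load(f"{n}5.npz");im,d=f['im'],f['d'];Q=cloud(n,d)
    X=(Q[...,:2]-L)@EX;Y=(Q[...,:2]-L)@EY;Z=Q[...,2]
    m=(abs(X-.08)<.13)&(abs(Y)<.05)&(Z>.2)&(Z<.36)
    for x in np.arange(-.04,.2,.02):
        w=m&(X>=x)&(X<x+.02)
        if w.sum()>2:print(n,round(x,2),w.sum(),'x',X[w].mean().round(3),X[w].max().round(3),'z',Z[w].mean().round(4),Z[w].min().round(3),'y',Y[w].min().round(3),Y[w].max().round(3))
f=np.load("side5.npz");cv2.imwrite('pics/b5.png',cv2.cvtColor(cv2.resize(f['im'][60:270,110:310],(600,600),interpolation=cv2.INTER_CUBIC),cv2.COLOR_RGB2BGR))
E
```

```text
top 0.12 7 x 0.129 0.138 z 0.2693 0.265 y -0.031 -0.029
```

View pics/b5.png

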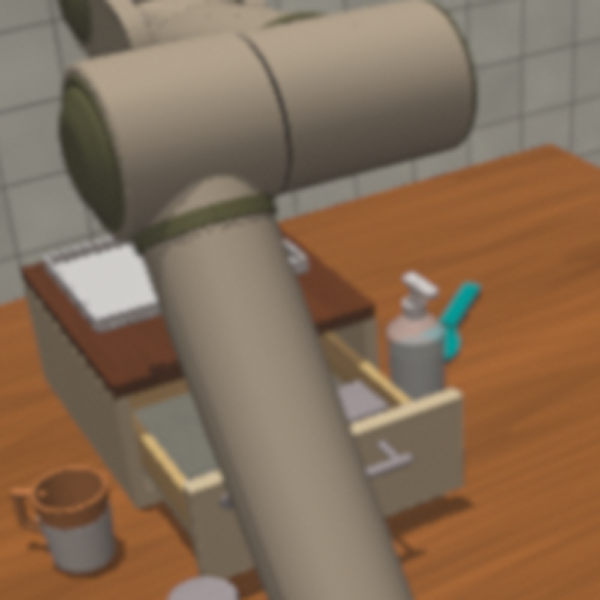

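The arm hides the paddle. The few blade pixels seen (x 0.129, z 0.269) match the predicted blade surface (0.269), so I go on down.

Emit:
step_arm --steps '[{"xyz": [0,-0.2,0.3],"turn": [0,0,0],"gripper": -0.9},{"xyz": [0,-0.35,0.5],"turn": [0,0,0],"gripper": -0.9},{"xyz": [0,-0.37,0.52],"turn": [0,0,0],"gripper": -0.9},{"xyz": [0,-0.37,0.52],"turn": [0,0,0],"gripper": -0.9},{"xyz": [0,-0.35,0.5],"turn": [0,0,0],"gripper": -0.9},{"xyz": [0,-0.3,0.43],"turn": [0,0,0],"gripper": -0.9},{"xyz": [0,-0.22,0.33],"turn": [0,0,0],"gripper": -0.9},{"xyz": [0,-0.2,0.3],"turn": [0,0,0],"gripper": -0.9},{"xyz": [0,-0.1,0.15],"turn": [0,0,0],"gripper": -0.9},{"xyz": [0,0,0],"turn": [0,0,0],"gripper": -0.9}]'

```text
time_s: 17.68
position: [0.5136, 0.1027, 0.1647]
tool_rot: [[-0.042, -0.82, -0.571], [-0.999, 0.034, 0.024], [-0.0, 0.572, -0.82]]
ft_force: [0.2, 0.6, -1.3]
grip_width: 0.0229
```

```bash
python3 -c "
from h import *
plan([(.004,.166,35),(.050,.128,22),(.086,.078,6)],[2,8,9])"
```

```text
t 17.6833 U [0.0038 0.     0.1729] tip [1.482e-01 1.000e-04 7.230e-02] pitch 34.89 w 0.0229 F [ 0.2  0.6 -1.3]
xyz [ 0.   -0.05  0.07] turn [-0.01 -0.    0.  ]
xyz [ 0.   -0.05  0.07] turn [-0.01 -0.    0.  ]
xyz [-0.   -0.19  0.01] turn [ 0.35 -0.   -0.  ]
xyz [-0.   -0.19  0.02] turn [ 0.35 -0.   -0.  ]
xyz [-0.   -0.19  0.02] turn [ 0.35 -0.   -0.  ]
xyz [-0.   -0.19  0.03] turn [ 0.35 -0.   -0.  ]
xyz [-0.   -0.19  0.04] turn [ 0.35 -0.   -0.  ]
xyz [-0.   -0.19  0.04] turn [ 0.35 -0.   -0.  ]
xyz [-0.   -0.19  0.05] turn [ 0.35 -0.   -0.  ]
xyz [-0.   -0.19  0.05] turn [ 0.35 -0.   -0.  ]
xyz [-0.   -0.15  0.09] turn [ 0.39 -0.   -0.  ]
xyz [-0.   -0.15  0.09] turn [ 0.39 -0.   -0.  ]
xyz [-0.   -0.15  0.1 ] turn [ 0.39 -0.   -0.  ]
xyz [-0.   -0.14  0.1 ] turn [ 0.39 -0.   -0.  ]
xyz [-0.   -0.14  0.11] turn [ 0.39 -0.   -0.  ]
xyz [-0.   -0.14  0.11] turn [ 0.39 -0.   -0.  ]
xyz [-0.   -0.13  0.12] turn [ 0.39 -0.   -0.  ]
xyz [-0.   -0.13  0.12] turn [ 0.39 -0.   -0.  ]
xyz [-0.   -0.13  0.12] turn [ 0.39 -0.   -0.  ]
```

Emit:
step_arm --steps '[{"xyz": [0,-0.05,0.07],"turn": [0,0,0],"gripper": -0.9},{"xyz": [0,-0.05,0.07],"turn": [0,0,0],"gripper": -0.9},{"xyz": [0,-0.19,0.01],"turn": [0.35,0,0],"gripper": -0.9},{"xyz": [0,-0.19,0.02],"turn": [0.35,0,0],"gripper": -0.9},{"xyz": [0,-0.19,0.02],"turn": [0.35,0,0],"gripper": -0.9},{"xyz": [0,-0.19,0.03],"turn": [0.35,0,0],"gripper": -0.9},{"xyz": [0,-0.19,0.04],"turn": [0.35,0,0],"gripper": -0.9},{"xyz": [0,-0.19,0.04],"turn": [0.35,0,0],"gripper": -0.9},{"xyz": [0,-0.19,0.05],"turn": [0.35,0,0],"gripper": -0.9},{"xyz": [0,-0.19,0.05],"turn": [0.35,0,0],"gripper": -0.9}]'

```text
time_s: 18.52
position: [0.563, 0.1006, 0.12]
tool_rot: [[-0.042, -0.927, -0.372], [-0.999, 0.039, 0.016], [-0.0, 0.372, -0.928]]
ft_force: [-1.4, 1.1, -1.3]
grip_width: 0.0229
```

```bash
python3 -c "
from h import *
plan([(.086,.078,6)],[9])"
```

```text
t 18.5167 U [ 0.0512 -0.      0.1293] tip [ 0.2146 -0.      0.0638] pitch 21.83 w 0.0229 F [-1.4  1.1 -1.3]
xyz [-0.   -0.15  0.1 ] turn [0.38 0.   0.  ]
xyz [-0.   -0.15  0.1 ] turn [0.38 0.   0.  ]
xyz [-0.   -0.14  0.1 ] turn [0.38 0.   0.  ]
xyz [-0.   -0.14  0.11] turn [0.38 0.   0.  ]
xyz [-0.   -0.14  0.11] turn [0.38 0.   0.  ]
xyz [-0.   -0.13  0.12] turn [0.38 0.   0.  ]
xyz [-0.   -0.13  0.12] turn [0.38 0.   0.  ]
xyz [-0.   -0.13  0.13] turn [0.38 0.   0.  ]
xyz [-0.   -0.12  0.13] turn [0.38 0.   0.  ]
```

Emit:
step_arm --steps '[{"xyz": [0,-0.15,0.1],"turn": [0.38,0,0],"gripper": -0.9},{"xyz": [0,-0.15,0.1],"turn": [0.38,0,0],"gripper": -0.9},{"xyz": [0,-0.14,0.1],"turn": [0.38,0,0],"gripper": -0.9},{"xyz": [0,-0.14,0.11],"turn": [0.38,0,0],"gripper": -0.9},{"xyz": [0,-0.14,0.11],"turn": [0.38,0,0],"gripper": -0.9},{"xyz": [0,-0.13,0.12],"turn": [0.38,0,0],"gripper": -0.9},{"xyz": [0,-0.13,0.12],"turn": [0.38,0,0],"gripper": -0.9},{"xyz": [0,-0.13,0.13],"turn": [0.38,0,0],"gripper": -0.9},{"xyz": [0,-0.12,0.13],"turn": [0.38,0,0],"gripper": -0.9},{"xyz": [0,0,0],"turn": [0,0,0],"gripper": -0.9}]'

```text
time_s: 19.35
position: [0.5991, 0.0991, 0.0671]
tool_rot: [[-0.042, -0.993, -0.11], [-0.999, 0.042, 0.005], [-0.0, 0.11, -0.994]]
ft_force: [0.2, 1.3, -1.3]
grip_width: 0.0228
```

```bash
python3 -c "
from h import *
plan([(.086,.052,0)],[6])"
```

```text
t 19.35 U [0.0847 0.     0.077 ] tip [0.2597 0.     0.0577] pitch 6.3 w 0.0228 F [ 0.2  1.3 -1.3]
xyz [ 0.   -0.02  0.1 ] turn [0.23 0.   0.  ]
xyz [ 0.   -0.02  0.1 ] turn [0.23 0.   0.  ]
xyz [ 0.   -0.02  0.1 ] turn [0.23 0.   0.  ]
xyz [ 0.   -0.02  0.1 ] turn [0.23 0.   0.  ]
xyz [ 0.   -0.01  0.1 ] turn [0.23 0.   0.  ]
xyz [ 0.   -0.01  0.1 ] turn [0.23 0.   0.  ]
```

Emit:
step_arm --steps '[{"xyz": [0,-0.02,0.1],"turn": [0.23,0,0],"gripper": -0.9},{"xyz": [0,-0.02,0.1],"turn": [0.23,0,0],"gripper": -0.9},{"xyz": [0,-0.02,0.1],"turn": [0.23,0,0],"gripper": -0.9},{"xyz": [0,-0.02,0.1],"turn": [0.23,0,0],"gripper": -0.9},{"xyz": [0,-0.01,0.1],"turn": [0.23,0,0],"gripper": -0.9},{"xyz": [0,-0.01,0.1],"turn": [0.23,0,0],"gripper": -0.9},{"xyz": [0,0,0.05],"turn": [0,0,0],"gripper": -0.9},{"xyz": [0,0,0.04],"turn": [0,0,0],"gripper": -0.9},{"xyz": [0,0,0],"turn": [0,0,0],"gripper": -0.9},{"xyz": [0,0,0],"turn": [0,0,0],"gripper": -0.9}]'

```text
time_s: 20.18
position: [0.6021, 0.0989, 0.0397]
tool_rot: [[-0.042, -0.999, 0.0], [-0.999, 0.042, 0.0], [-0.0, -0.0, -1.0]]
ft_force: [0.5, 0.1, -1.7]
grip_width: 0.0224
```

```bash
python3 -c "
from h import *
plan([(.086,.045,0)],[1])"
```

```text
t 20.1833 U [ 0.0867 -0.0001  0.0497] tip [ 2.627e-01 -1.000e-04  4.970e-02] pitch -0.0 w 0.0224 F [ 0.5  0.1 -1.7]
xyz [-0.    0.02  0.12] turn [-0.  0. -0.]
```

Emit:
step_arm --steps '[{"xyz": [0,0,0.05],"turn": [0,0,0],"gripper": -0.9},{"xyz": [0,0,0.05],"turn": [0,0,0],"gripper": -0.9},{"xyz": [0,0,0.03],"turn": [0,0,0],"gripper": -0.9},{"xyz": [0,0,0],"turn": [0,0,0],"gripper": -0.9}]'

```text
time_s: 20.52
position: [0.6017, 0.0989, 0.0338]
tool_rot: [[-0.042, -0.999, -0.001], [-0.999, 0.042, -0.0], [0.0, 0.001, -1.0]]
ft_force: [-0.2, -0.8, -2.1]
grip_width: 0.023
```

Emit:
step_arm --steps '[{"xyz": [0,0,0.03],"turn": [0,0,0],"gripper": -0.9},{"xyz": [0,0,0.02],"turn": [0,0,0],"gripper": -0.9},{"xyz": [0,0,0],"turn": [0,0,0],"gripper": -0.9}]'

```text
time_s: 20.77
position: [0.6019, 0.0989, 0.0321]
tool_rot: [[-0.042, -0.999, 0.0], [-0.999, 0.042, 0.0], [-0.0, -0.0, -1.0]]
ft_force: [-0.3, 0.3, -1.1]
grip_width: 0.0226
```

Emit:
step_arm --steps '[{"xyz": [0,-0.1,0.01],"turn": [0,0,0],"gripper": -0.9},{"xyz": [0,-0.1,0.01],"turn": [0,0,0],"gripper": -0.9},{"xyz": [0,-0.08,0],"turn": [0,0,0],"gripper": -0.9},{"xyz": [0,-0.06,0],"turn": [0,0,0],"gripper": -0.9},{"xyz": [0,0,0],"turn": [0,0,0],"gripper": -0.9}]'

```text
time_s: 21.18
position: [0.6162, 0.0983, 0.0318]
tool_rot: [[-0.042, -0.999, 0.001], [-0.999, 0.042, -0.0], [-0.0, -0.001, -1.0]]
ft_force: [0.1, -0.2, 3.1]
grip_width: 0.0229
```

Emit:
step_arm --steps '[{"xyz": [0,-0.04,0],"turn": [0,0,0],"gripper": -0.9},{"xyz": [0,-0.04,0],"turn": [0,0,0],"gripper": -0.9},{"xyz": [0,0,0],"turn": [0,0,0],"gripper": -0.9}]'

```text
time_s: 21.43
position: [0.6187, 0.0982, 0.0318]
tool_rot: [[-0.042, -0.999, 0.0], [-0.999, 0.042, -0.0], [-0.0, -0.0, -1.0]]
ft_force: [-3.7, 1.0, 5.7]
grip_width: 0.0228
```

Emit:
step_arm --steps '[{"xyz": [0,-0.03,-0.01],"turn": [0,0,0],"gripper": -0.9},{"xyz": [0,-0.03,0],"turn": [0,0,0],"gripper": -0.9},{"xyz": [0,0,0],"turn": [0,0,0],"gripper": -0.9}]'

```text
time_s: 21.68
position: [0.6204, 0.0982, 0.0318]
tool_rot: [[-0.042, -0.999, -0.002], [-0.999, 0.042, 0.0], [0.0, 0.002, -1.0]]
ft_force: [-5.5, -0.9, 5.4]
grip_width: 0.023
```

Emit:
step_arm --steps '[{"xyz": [0,-0.03,0],"turn": [0,0,0],"gripper": -0.9},{"xyz": [0,-0.03,0],"turn": [0,0,0],"gripper": -0.9},{"xyz": [0,0,0],"turn": [0,0,0],"gripper": -0.9}]'

```text
time_s: 21.93
position: [0.6227, 0.0981, 0.0318]
tool_rot: [[-0.042, -0.999, -0.002], [-0.999, 0.042, 0.0], [0.0, 0.002, -1.0]]
ft_force: [-6.8, 0.1, 5.0]
grip_width: 0.0228
```

Emit:
step_arm --steps '[{"xyz": [0,0,0],"turn": [0,0,0],"gripper": -0.3},{"xyz": [0,0,0],"turn": [0,0,0],"gripper": -0.1},{"xyz": [0,0,0],"turn": [0,0,0],"gripper": 0.1},{"xyz": [0,0,0],"turn": [0,0,0],"gripper": 0.1},{"xyz": [0,0,-0.1],"turn": [0,0,0],"gripper": 0.1},{"xyz": [0,0,-0.3],"turn": [0,0,0],"gripper": 0.1},{"xyz": [0,0,-0.6],"turn": [0,0,0],"gripper": 0.1},{"xyz": [0,0,-0.9],"turn": [0,0,0],"gripper": 0.1},{"xyz": [0,0,-0.9],"turn": [0,0,0],"gripper": 0.1},{"xyz": [0,0,-0.9],"turn": [0,0,0],"gripper": 0.1},{"xyz": [0,0,-0.7],"turn": [0,0,0],"gripper": 0.1},{"xyz": [-0.3,0.6,0],"turn": [0,0,0],"gripper": 0.8},{"xyz": [-0.42,0.76,0],"turn": [0,0,0],"gripper": 0.8},{"xyz": [-0.42,0.76,0],"turn": [0,0,0],"gripper": 0.8},{"xyz": [-0.42,0.76,0],"turn": [0,0,0],"gripper": 0.8},{"xyz": [-0.42,0.76,0],"turn": [0,0,0],"gripper": 0.8},{"xyz": [-0.42,0.76,0],"turn": [0,0,0],"gripper": 0.8},{"xyz": [-0.42,0.76,0],"turn": [0,0,0],"gripper": 0.8},{"xyz": [0,0,0],"turn": [0,0,0],"gripper": 0.8}]'

```text
time_s: 23.52
position: [0.4174, 0.2216, 0.2086]
tool_rot: [[-0.038, -0.999, -0.001], [-0.999, 0.038, 0.001], [-0.001, 0.001, -1.0]]
ft_force: [0.2, 0.5, 0.8]
grip_width: 0.0765
```

```bash
python3 - <<'E'
from h import *
go(.421,.2204,.0266)
im,d=cams.get_image("top"); np.savez("top6.npz",im=im,d=d)
im2,d2=cams.get_image("side"); np.savez("side6.npz",im=im2,d=d2)
P=cloud('top',d);Z=P[...,2]
for u in (155,167,179,191,203,227,239):
    v=np.nonzero((Z[195:225,u]>.125)&(Z[195:225,u]<.16))[0]+195
    if len(v):print(u,v.min(),v.max(),onplane('top',[[u,v.min()-.5],[u,v.max()+.5]],.143)[:,:2].round(4).tolist())
a=cv2.resize(im[130:240,130:270],(700,550),interpolation=cv2.INTER_CUBIC)
cv2.imwrite("pics/b6.png",cv2.cvtColor(a,cv2.COLOR_RGB2BGR))
E
```

```text
t 23.5167 pos [0.4174 0.2216 0.2086] yaw -92.2 tilt [-0.001  0.001 -1.   ] w 0.07650852913610079 F [0.2 0.5 0.8]
units [ 0.03 -0.09  4.55]
155 208 213 [[0.5202, 0.1547], [0.5029, 0.1545]]
167 208 214 [[0.52, 0.1202], [0.4998, 0.1199]]
179 209 214 [[0.5168, 0.0856], [0.4996, 0.0855]]
191 209 215 [[0.5166, 0.0511], [0.4964, 0.051]]
203 209 215 [[0.5163, 0.0167], [0.4962, 0.0166]]
227 198 216 [[0.5476, -0.0523], [0.4927, -0.0521]]
239 210 216 [[0.5126, -0.0866], [0.4924, -0.0865]]
```

View pics/b6.png

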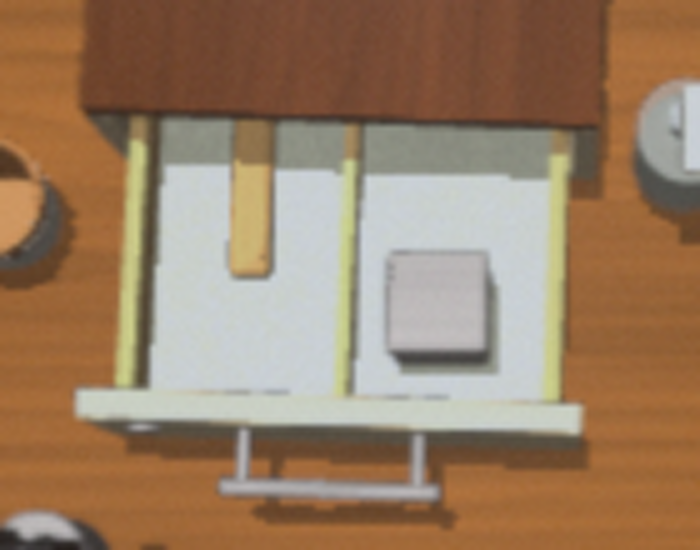

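The paddle lies flat in the left lane with its handle end near pixel (180,185). The drawer panel went in about 3 mm during the push, so the tip was against the back wall.

Emit:
step_arm --steps '[{"xyz": [0.03,-0.09,0.5],"turn": [0,0,0],"gripper": 0.8},{"xyz": [0,0,0.9],"turn": [0,0,0],"gripper": 0.8},{"xyz": [0,0,0.9],"turn": [0,0,0],"gripper": 0.8},{"xyz": [0,0,0.8],"turn": [0,0,0],"gripper": 0.8},{"xyz": [0,0,0.6],"turn": [0,0,0],"gripper": 0.8},{"xyz": [0,0,0.4],"turn": [0,0,0],"gripper": 0.8},{"xyz": [0,0,0.25],"turn": [0,0,0],"gripper": 0.8},{"xyz": [0,0,0.1],"turn": [0,0,0],"gripper": 0.8},{"xyz": [0,0,0],"turn": [0,0,0],"gripper": 0.8}]' --squeeze 50

```text
time_s: 24.37
position: [0.4261, 0.2175, 0.0291]
tool_rot: [[-0.043, -0.999, -0.001], [-0.999, 0.043, -0.0], [0.0, 0.001, -1.0]]
ft_force: [0.0, -0.4, -0.0]
grip_width: 0.0771
```

```bash
python3 - <<'E'
from h import *
go(.421,.2204,.0266)
f=np.load('top6.npz');im,d=f['im'],f['d'];h=cv2.cvtColor(im,cv2.COLOR_RGB2HSV)
m=np.zeros(d.shape,bool);m[163:192,172:188]=1;m&=(h[...,1]>70)
v,u=np.nonzero(m);p=onplane('top',np.c_[u,v],.055)
print('handle end x',p[:,0].min(),'y by x',[(a,p[(p[:,0]>a)&(p[:,0]<a+.015),1].mean().round(4)) for a in(.60,.62,.64)])
print('end lower edge z.045',onplane('top',[[180,v.max()+.5]],.045),'z.061',onplane('top',[[180,v.max()+.5]],.061),v.max())
E
```

```text
t 24.3667 pos [0.4261 0.2175 0.0291] yaw -92.47 tilt [-0.001 -0.    -1.   ] w 0.07709974040185849 F [ 0.  -0.4 -0. ]
units [-0.07  0.13  0.06]
handle end x 0.6014115082818048 y by x [(0.6, np.float64(0.0966)), (0.62, np.float64(0.0968)), (0.64, np.float64(0.097))]
end lower edge z.045 [[0.60145526 0.09632881 0.045     ]] z.061 [[0.59901226 0.0942082  0.061     ]] 184
```

Emit:
step_arm --steps '[{"xyz": [-0.07,0.13,0.03],"turn": [0,0,0],"gripper": 0.8},{"xyz": [0,0,0],"turn": [0,0,0],"gripper": 0.8},{"xyz": [0,0,0],"turn": [0,0,0],"gripper": 0.5},{"xyz": [0,0,0],"turn": [0,0,0],"gripper": 0.4},{"xyz": [0,0,0],"turn": [0,0,0],"gripper": 0.3},{"xyz": [0,0,0],"turn": [0,0,0],"gripper": 0.1},{"xyz": [0,0,0],"turn": [0,0,0],"gripper": 0.1},{"xyz": [0,0,-0.2],"turn": [0,0,0],"gripper": 0.1},{"xyz": [0,0,-0.4],"turn": [0,0,0],"gripper": 0.1},{"xyz": [0,0,-0.7],"turn": [0,0,0],"gripper": 0.1},{"xyz": [0,0,-0.9],"turn": [0,0,0],"gripper": 0.1},{"xyz": [0,0,-0.9],"turn": [0,0,0],"gripper": 0.1},{"xyz": [0,0,-0.9],"turn": [0,0,0],"gripper": 0.1},{"xyz": [0,0,-0.5],"turn": [0,0,0],"gripper": 0.1},{"xyz": [0,0,0],"turn": [0,0,0],"gripper": 0.1}]' --squeeze 50

```text
time_s: 25.62
position: [0.4219, 0.2215, 0.2136]
tool_rot: [[-0.042, -0.999, 0.009], [-0.999, 0.042, 0.002], [-0.003, -0.009, -1.0]]
ft_force: [0.2, 0.0, -2.2]
grip_width: 0.0606
```

```bash
python3 -c "
from h import *
go(.5583,.1009,.19)"
```

```text
t 25.6167 pos [0.4219 0.2215 0.2136] yaw -92.39 tilt [ 0.009  0.002 -1.   ] w 0.0605787552085359 F [ 0.2  0.  -2.2]
units [ 2.87 -3.53  0.62]
```

Emit:
step_arm --steps '[{"xyz": [0.2,-0.25,0],"turn": [0,0,0],"gripper": 0.1},{"xyz": [0.4,-0.5,0],"turn": [0,0,0],"gripper": 0.1},{"xyz": [0.5,-0.6,0],"turn": [0,0,0],"gripper": 0.1},{"xyz": [0.5,-0.6,0],"turn": [0,0,0],"gripper": 0.1},{"xyz": [0.5,-0.6,0],"turn": [0,0,0],"gripper": 0.1},{"xyz": [0.4,-0.5,0],"turn": [0,0,0],"gripper": 0.1},{"xyz": [0.25,-0.33,0],"turn": [0,0,0],"gripper": 0.1},{"xyz": [0.12,-0.15,0],"turn": [0,0,0],"gripper": 0.1},{"xyz": [0,0,0.3],"turn": [0,0,0],"gripper": 0.1},{"xyz": [0,0,0.3],"turn": [0,0,0],"gripper": 0.1},{"xyz": [0,0,0],"turn": [0,0,0],"gripper": 0.1},{"xyz": [0,0,0],"turn": [0,0,0],"gripper": 0.1}]'

```text
time_s: 26.62
position: [0.556, 0.1005, 0.1836]
tool_rot: [[-0.042, -0.999, -0.003], [-0.999, 0.042, 0.0], [0.0, 0.003, -1.0]]
ft_force: [0.0, -1.0, -1.3]
grip_width: 0.0608
```

```bash
python3 -c "
from h import *
go(.5583,.1009,.0723)"
```

```text
t 26.6167 pos [0.556  0.1005 0.1836] yaw -92.39 tilt [-0.003  0.    -1.   ] w 0.06083232444126119 F [ 0.  -1.  -1.3]
units [-0.01 -0.07  2.78]
```

Emit:
step_arm --steps '[{"xyz": [0,-0.06,0.3],"turn": [0,0,0],"gripper": 0.1},{"xyz": [0,0,0.5],"turn": [0,0,0],"gripper": 0.1},{"xyz": [0,0,0.5],"turn": [0,0,0],"gripper": 0.1},{"xyz": [0,0,0.5],"turn": [0,0,0],"gripper": 0.1},{"xyz": [0,0,0.4],"turn": [0,0,0],"gripper": 0.1},{"xyz": [0,0,0.25],"turn": [0,0,0],"gripper": 0.1},{"xyz": [0,0,0.1],"turn": [0,0,0],"gripper": 0.1},{"xyz": [0,0,0.05],"turn": [0,0,0],"gripper": 0.1},{"xyz": [0,0,0],"turn": [0,0,0],"gripper": 0.1},{"xyz": [0,0,0],"turn": [0,0,0],"gripper": 0.1}]'

```text
time_s: 27.45
position: [0.5596, 0.1003, 0.0816]
tool_rot: [[-0.042, -0.999, 0.002], [-0.999, 0.042, -0.0], [-0.0, -0.002, -1.0]]
ft_force: [0.2, 0.1, -1.7]
grip_width: 0.0608
```

```bash
python3 -c "
from h import *
go(.5583,.1009,.0723)"
```

```text
t 27.45 pos [0.5596 0.1003 0.0816] yaw -92.4 tilt [ 0.002 -0.    -1.   ] w 0.060808459206539926 F [ 0.2  0.1 -1.7]
units [-0.01  0.03  0.23]
```

Emit:
step_arm --steps '[{"xyz": [0,0.03,0.07],"turn": [0,0,0],"gripper": 0.1},{"xyz": [0,0,0.07],"turn": [0,0,0],"gripper": 0.1},{"xyz": [0,0,0.05],"turn": [0,0,0],"gripper": 0.1},{"xyz": [0,0,0.03],"turn": [0,0,0],"gripper": 0.1},{"xyz": [0,0,0],"turn": [0,0,0],"gripper": 0.1}]'

```text
time_s: 27.87
position: [0.5588, 0.1003, 0.0745]
tool_rot: [[-0.042, -0.999, 0.004], [-0.999, 0.042, -0.0], [-0.0, -0.004, -1.0]]
ft_force: [-4.7, -1.5, 20.1]
grip_width: 0.0607
```

Emit:
step_arm --steps '[{"xyz": [0,0,0.02],"turn": [0,0,0],"gripper": 0.1},{"xyz": [0,0,0.02],"turn": [0,0,0],"gripper": 0.1},{"xyz": [0,0,0],"turn": [0,0,0],"gripper": 0.1}]'

```text
time_s: 28.12
position: [0.5598, 0.1003, 0.0744]
tool_rot: [[-0.042, -0.999, 0.007], [-0.999, 0.042, -0.0], [-0.0, -0.007, -1.0]]
ft_force: [-6.1, -2.0, 28.7]
grip_width: 0.0607
```

Contact with the floor at 28 N. I'll relax it and then release.

Emit:
step_arm --steps '[{"xyz": [0,0,-0.05],"turn": [0,0,0],"gripper": 0.1},{"xyz": [0,0,-0.04],"turn": [0,0,0],"gripper": 0.1},{"xyz": [0,0,0],"turn": [0,0,0],"gripper": 0.1}]'

```text
time_s: 28.37
position: [0.5582, 0.1003, 0.0746]
tool_rot: [[-0.042, -0.999, 0.002], [-0.999, 0.042, -0.0], [-0.0, -0.002, -1.0]]
ft_force: [-1.7, -1.3, 7.2]
grip_width: 0.0606
```

Emit:
step_arm --steps '[{"xyz": [0,0,0],"turn": [0,0,0],"gripper": 0.5},{"xyz": [0,0,0],"turn": [0,0,0],"gripper": 0.6},{"xyz": [0,0,0],"turn": [0,0,0],"gripper": 0.75},{"xyz": [0,0,0],"turn": [0,0,0],"gripper": 0.75},{"xyz": [0,0,-0.1],"turn": [0,0,0],"gripper": 0.75},{"xyz": [0,0,-0.3],"turn": [0,0,0],"gripper": 0.75},{"xyz": [0,0,-0.6],"turn": [0,0,0],"gripper": 0.75},{"xyz": [0,0,-0.9],"turn": [0,0,0],"gripper": 0.75},{"xyz": [0,0,-0.9],"turn": [0,0,0],"gripper": 0.75},{"xyz": [0,0,-0.8],"turn": [0,0,0],"gripper": 0.75},{"xyz": [0.2,0.4,0],"turn": [0,0,0],"gripper": -1},{"xyz": [0.27,0.6,0],"turn": [0,0,0],"gripper": -1},{"xyz": [0.27,0.6,0],"turn": [0,0,0],"gripper": -1},{"xyz": [0.27,0.6,0],"turn": [0,0,0],"gripper": -1},{"xyz": [0.27,0.6,0],"turn": [0,0,0],"gripper": -1},{"xyz": [0.26,0.6,0],"turn": [0,0,0],"gripper": -1},{"xyz": [0,0,0],"turn": [0,0,0],"gripper": -1}]'

```text
time_s: 29.78
position: [0.416, 0.044, 0.2182]
tool_rot: [[-0.043, -0.999, -0.001], [-0.999, 0.043, -0.0], [0.0, 0.001, -1.0]]
ft_force: [1.0, -0.8, 1.2]
grip_width: -0.0002
```

```bash
python3 - <<'E'
from h import *
go(.42,.044,.078)
im,d=cams.get_image("top"); np.savez("top7.npz",im=im,d=d)
im2,d2=cams.get_image("side"); np.savez("side7.npz",im=im2,d=d2)
P=cloud('top',d);Z=P[...,2]
for u in (155,167,179,191,203,239):
    v=np.nonzero((Z[195:225,u]>.125)&(Z[195:225,u]<.16))[0]+195
    if len(v):print(u,v.min(),v.max(),onplane('top',[[u,v.min()-.5],[u,v.max()+.5]],.143)[:,:2].round(4).tolist())
m=np.zeros(Z.shape,bool);m[180:208,165:195]=1;m&=(Z>.115)&(Z<.14)
v,u=np.nonzero(m);p=onplane('top',np.c_[u,v],.13);print('tin?',len(u),p.mean(0),p.min(0),p.max(0))
a=[cv2.resize(im[130:240,130:270],(420,330),interpolation=cv2.INTER_CUBIC),cv2.resize(im2[150:260,110:250],(420,330),interpolation=cv2.INTER_CUBIC)]
cv2.imwrite("pics/b7.png",cv2.cvtColor(np.hstack(a)[:,:800],cv2.COLOR_RGB2BGR))
E
```

```text
t 29.7833 pos [0.416  0.044  0.2182] yaw -92.45 tilt [-0.001 -0.    -1.   ] w -0.0002497252322824816 F [ 1.  -0.8  1.2]
units [-0.01 -0.1   3.51]
155 207 212 [[0.5231, 0.1548], [0.5058, 0.1545]]
167 195 214 [[0.5576, 0.1206], [0.4998, 0.1199]]
179 196 214 [[0.5545, 0.0859], [0.4996, 0.0855]]
191 208 214 [[0.5195, 0.0511], [0.4993, 0.051]]
203 209 215 [[0.5163, 0.0167], [0.4962, 0.0166]]
239 210 216 [[0.5126, -0.0866], [0.4924, -0.0865]]
tin? 362 [0.55981727 0.09704558 0.13      ] [0.52842916 0.06726274 0.13      ] [0.59009081 0.12853972 0.13      ]
```

View pics/b7.png

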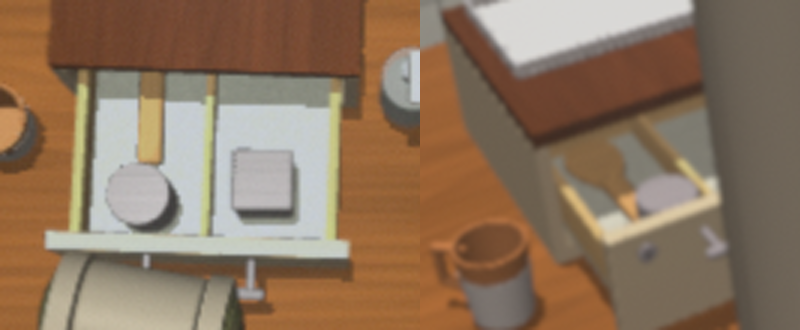

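The tin stands upright in the left lane at about lane x 0.040, in front of the handle. The paddle lies flat, with its blade visible in the side view, and the square tin is untouched. Now I lower behind the handle bar and push.

Emit:
step_arm --steps '[{"xyz": [0,0,0.5],"turn": [0,0,0],"gripper": -1},{"xyz": [0,0,0.9],"turn": [0,0,0],"gripper": -1},{"xyz": [0,0,0.9],"turn": [0,0,0],"gripper": -1},{"xyz": [0,0,0.7],"turn": [0,0,0],"gripper": -1},{"xyz": [0,0,0.4],"turn": [0,0,0],"gripper": -1},{"xyz": [0,0,0.1],"turn": [0,0,0],"gripper": -1},{"xyz": [0,-0.15,0],"turn": [0,0,0],"gripper": -1},{"xyz": [0,-0.15,0],"turn": [0,0,0],"gripper": -1},{"xyz": [0,-0.1,0],"turn": [0,0,0],"gripper": -1},{"xyz": [0,-0.1,0],"turn": [0,0,0],"gripper": -1},{"xyz": [0,-0.1,0],"turn": [0,0,0],"gripper": -1},{"xyz": [0,-0.1,0],"turn": [0,0,0],"gripper": -1},{"xyz": [0,-0.1,0],"turn": [0,0,0],"gripper": -1},{"xyz": [0,-0.1,0],"turn": [0,0,0],"gripper": -1},{"xyz": [0,-0.1,0],"turn": [0,0,0],"gripper": -1}]'

```text
time_s: 31.13
position: [0.4581, 0.043, 0.0779]
tool_rot: [[-0.042, -0.999, -0.004], [-0.999, 0.042, 0.0], [-0.0, 0.004, -1.0]]
ft_force: [-7.8, -0.1, 6.3]
grip_width: -0.0001
```

Emit:
step_arm --steps '[{"xyz": [0,-0.12,0],"turn": [0,0,0],"gripper": -1},{"xyz": [0,-0.15,0],"turn": [0,0,0],"gripper": -1},{"xyz": [0,-0.18,0],"turn": [0,0,0],"gripper": -1},{"xyz": [0,-0.2,0],"turn": [0,0,0],"gripper": -1},{"xyz": [0,-0.2,0],"turn": [0,0,0],"gripper": -1},{"xyz": [0,-0.2,0],"turn": [0,0,0],"gripper": -1},{"xyz": [0,-0.2,0],"turn": [0,0,0],"gripper": -1},{"xyz": [0,-0.2,0],"turn": [0,0,0],"gripper": -1},{"xyz": [0,-0.2,0],"turn": [0,0,0],"gripper": -1},{"xyz": [0,-0.2,0],"turn": [0,0,0],"gripper": -1},{"xyz": [0,-0.2,0],"turn": [0,0,0],"gripper": -1},{"xyz": [0,-0.2,0],"turn": [0,0,0],"gripper": -1},{"xyz": [0,-0.2,0],"turn": [0,0,0],"gripper": -1},{"xyz": [0,-0.18,0],"turn": [0,0,0],"gripper": -1},{"xyz": [0,-0.15,0],"turn": [0,0,0],"gripper": -1},{"xyz": [0,-0.12,0],"turn": [0,0,0],"gripper": -1},{"xyz": [0,-0.1,0],"turn": [0,0,0],"gripper": -1}]'

```text
time_s: 32.55
position: [0.5782, 0.0383, 0.0779]
tool_rot: [[-0.042, -0.999, -0.003], [-0.999, 0.042, 0.001], [-0.001, 0.003, -1.0]]
ft_force: [-8.0, 1.3, 4.9]
grip_width: 0.0002
```

Emit:
step_arm --steps '[{"xyz": [0,-0.1,0],"turn": [0,0,0],"gripper": -1},{"xyz": [0,-0.1,0],"turn": [0,0,0],"gripper": -1},{"xyz": [0,-0.1,0],"turn": [0,0,0],"gripper": -1}]'

```text
time_s: 32.8
position: [0.59, 0.0379, 0.0779]
tool_rot: [[-0.042, -0.999, -0.004], [-0.999, 0.042, 0.001], [-0.001, 0.004, -1.0]]
ft_force: [-7.9, 1.6, 4.3]
grip_width: 0.0003
```

Emit:
step_arm --steps '[{"xyz": [0,-0.1,0],"turn": [0,0,0],"gripper": -1},{"xyz": [0,-0.1,0],"turn": [0,0,0],"gripper": -1},{"xyz": [0,-0.06,0],"turn": [0,0,0],"gripper": -1},{"xyz": [0,-0.05,0],"turn": [0,0,0],"gripper": -1}]'

```text
time_s: 33.13
position: [0.6025, 0.0374, 0.0779]
tool_rot: [[-0.042, -0.999, -0.003], [-0.999, 0.042, 0.001], [-0.001, 0.003, -1.0]]
ft_force: [-7.0, 1.4, 4.1]
grip_width: -0.0001
```

Emit:
step_arm --steps '[{"xyz": [0,-0.05,0],"turn": [0,0,0],"gripper": -1},{"xyz": [0,-0.05,0],"turn": [0,0,0],"gripper": -1}]'

```text
time_s: 33.3
position: [0.6045, 0.0373, 0.0778]
tool_rot: [[-0.041, -0.999, -0.008], [-0.999, 0.041, 0.001], [-0.001, 0.008, -1.0]]
ft_force: [-23.2, 1.1, 13.4]
grip_width: 0.0004
```

The force jumped to 23 N at the predicted place, so the drawer is at its shut stop. I'll back off and check.

Emit:
step_arm --steps '[{"xyz": [0,0,0],"turn": [0,0,0],"gripper": -1},{"xyz": [0,0.3,0],"turn": [0,0,0],"gripper": -1},{"xyz": [0,0.6,0],"turn": [0,0,0],"gripper": -1},{"xyz": [0,0.6,0],"turn": [0,0,0],"gripper": -1},{"xyz": [0,0.3,-0.5],"turn": [0,0,0],"gripper": -1},{"xyz": [0.6,0.3,-0.7],"turn": [0,0,0],"gripper": -1},{"xyz": [0.8,0.3,-0.5],"turn": [0,0,0],"gripper": -1},{"xyz": [0.9,0.2,0],"turn": [0,0,0],"gripper": -1},{"xyz": [0.9,0.2,0],"turn": [0,0,0],"gripper": -1},{"xyz": [0.9,0.2,0],"turn": [0,0,0],"gripper": -1},{"xyz": [0.9,0,0],"turn": [0,0,0],"gripper": -1},{"xyz": [0.6,0,0],"turn": [0,0,0],"gripper": -1},{"xyz": [0,0,0],"turn": [0,0,0],"gripper": -1}]'

```text
time_s: 34.38
position: [0.4783, -0.1864, 0.1459]
tool_rot: [[-0.046, -0.999, 0.001], [-0.999, 0.046, -0.002], [0.002, -0.001, -1.0]]
ft_force: [-0.4, -0.4, 0.8]
grip_width: -0.0001
```

```bash
python3 - <<'E'
from h import *
go(.5,-.2,.2)
o=[]
for n in("top","side"):
    im,d=cams.get_image(n);np.savez(f"{n}8.npz",im=im,d=d)
    o.append(cv2.resize(im[40:270,90:290] if n=='top' else im[120:270,100:280],(400,400),interpolation=cv2.INTER_CUBIC))
    if n=='top':
        P=cloud(n,d);Z=P[...,2]
        for u in(160,180,200,220):
            v=np.nonzero((Z[150:185,u]>.1)&(Z[150:185,u]<.155))[0]+150
            b=np.nonzero(Z[140:175,u]>.155)[0]+140
            print(u,'board front',onplane(n,[[u,b.max()+.5]],.165)[0,0].round(4),'panel outer',onplane(n,[[u,v[v<162].max()+.5]],.143)[0,0].round(4) if (v<162).any() else None,v)
cv2.imwrite("pics/b8.png",cv2.cvtColor(np.hstack(o),cv2.COLOR_RGB2BGR))
E
```

```text
t 34.3833 pos [ 0.4783 -0.1864  0.1459] yaw -92.66 tilt [ 0.001 -0.002 -1.   ] w -6.977304388952327e-05 F [-0.4 -0.4  0.8]
units [ 0.32 -0.56 -1.35]
160 board front 0.6765 panel outer 0.6547 [154 155 156 157 158 159 160 161 162]
180 board front 0.6731 panel outer 0.6542 [154 155 156 157 158 159 160 161 162 163 164 165 166 167 168 169 170 171
 172 173 174 175]
200 board front 0.6726 panel outer 0.6537 [154 155 156 157 158 159 160 161 162 163 173 174 175]
220 board front 0.6693 panel outer 0.6533 [156 157 158 159 160 161 162 163 164 174 175]
```

View pics/b8.png

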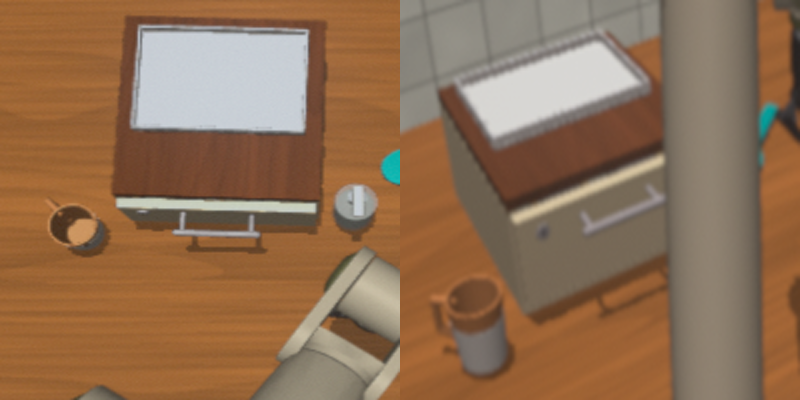

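The drawer is shut: its panel stands 18–19 mm proud of the board, which is just its thickness. The mug and bottle look to be where they were, and the arm is clear.

```bash
python3 -c "
from rig import order
print(order.close_job())"
```

```text
the job is handed in; nothing more can be done
None
```

The job is handed in after about 34 s of the 72 s allowed; no verdict was reported. I took the round tin out of the left lane and parked it on the counter. I then tilted the paddle in blade first, laid it flat against the back wall, stood the tin back in front of its handle and pushed the drawer shut by its bar.

**First tin grasp:** it closed on air, harmlessly. The reported TCP turned out to be about 38 mm lower than the real grasp point; the depth images and later touches agreed on this, and I corrected for it from then on.

**Checks that passed:**
- **Paddle:** the push moved the drawer about 3 mm at 7 N, which means the blade was against the back wall. The handle end measured 81–82 mm from the front panel, where 80 was expected.
- **Round tin:** it stood upright at about 40 mm from the front panel's inside, ahead of the handle. Setting it down pressed about 29 N on the floor, which I eased before letting go.
- **Drawer:** the force jumped to 23 N at the predicted stop. The panel stands 16–22 mm proud of the board across four spots, where its 18 mm thickness was expected.
- **Bystanders:** the mug and soap bottle look unmoved in the last pictures, and the square tin was untouched in the last view before closing.

**Not checked:** the inside of the drawer can't be seen once it is shut, so the final positions rest on those measurements and a slow push.

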